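# Lay out the bearing kit in its holders

## Task

Pick out the three bored steel parts of the bearing kit and put each into its own holder on the bench: the large ball bearing lying flat in the wide dish, the small ball bearing lying flat in the narrow dish, and the plain steel sleeve standing upright over the peg of the peg stand, roughly centred. Leave the brass bush, the coil spring and the valve block standing where they are.

Things in the scene. Friction and masses are not known exactly. Their poses are not given: they have to be found in the camera images.
- large_bearing_mid (a point): Centre of the large sealed ball bearing: a steel ring with black seal, 52 mm outside diameter, 25 mm bore, 15 mm high, about 0.12 kg, lying flat on the bench (this point is 7.5 mm above its underside; z is its axis). Loose; grip it across its outside.
- small_bearing_mid (a point): Centre of the small sealed ball bearing: looks like the large one but 42 mm outside diameter, 20 mm bore, 12 mm high, about 0.08 kg, lying flat on the bench (this point is 6 mm above its underside; z is its axis). Loose; grip it across its outside.
- sleeve_mid (a point): Centre of the steel sleeve: a plain ground steel tube, 43 mm outside diameter, about 33 mm bore right through, 42 mm high, about 0.14 kg, standing upright on the bench (this point is 21 mm above its underside; z is its axis). Loose; grip it across its outside.
- spring_mid (a point): Bystander: steel coil spring, 28 mm outside diameter, 55 mm high, loose, standing on end to the left of the work, beyond the clamp fixture (this point is its centre, 27.5 mm above its underside). Not to be moved.
- bush_mid (a point): Bystander: flanged brass bush, flange 38 mm across and 8 mm high at the bottom, 28 mm body above, 34 mm high, loose, standing on its flange near the front edge of the bench, in front of the tool tube (this point is its centre, 17 mm above its underside). Not to be moved.
- wide_dish_seat (a point): Wide dish, holder of the large bearing: round, low, grey, fixed to the bench; 78 mm outside, 68 mm inside, rim top 6.5 mm above the bench. This point is the centre of its inner floor, 3 mm above the bench.
- narrow_dish_seat (a point): Narrow dish, holder of the small bearing: like the wide dish but 66 mm outside, 56 mm inside, rim top 6.5 mm above the bench, fixed. This point is the centre of its inner floor, 3 mm above the bench.
- peg_stand_seat (a point): Peg stand, holder of the sleeve: grey disc 66 mm across and 8 mm thick, fixed to the bench, with an upright steel peg 12 mm in diameter at its centre that stands 26 mm above the disc (tip 34 mm above the bench). This point is on the peg's axis at the disc's top face, 8 mm above the bench, where the sleeve's underside comes to rest.
- block_mid (a point): Bystander: small grey die-cast valve block, 40 x 72 x 44 mm (x, y, z), with round ports on its ends and top, loose, standing on the bench to the left beyond the clamp fixture, behind the spring (this point is on its upright axis, 18 mm above its underside). Not to be moved.
- tube_tip (a point): Obstacle, fixed, always here: front end of a light-grey horizontal tool tube, 41 mm in diameter, that hangs over the bench with its end towards the robot and runs away from it (+x) to the frame; its underside is about 100 mm and its top about 145 mm above the bench. Keep gripper and arm clear of it.

How it is judged:
By the outcome, as a careful person would: the job done as asked, in the order asked, and still so for the second after the job is handed in, with the robot touching nothing.
It also fails if it takes over 88 s, if anything falls off the work surface, if the arm or the gripper's body presses on something with over 40 N, if the wrist force passes 120 N, or if a joint passes its speed limit or range.

## Robot

A 7-joint arm with a two-finger parallel gripper is mounted at the origin on a cart in front of the work surface, level with it; the furniture and walls round the work are solid. World frame = base frame: x ahead of the robot, y to its left, z up, the work surface at z = 0. Lengths are in m, angles in rad, forces in N, time in s.
With the tool pointing down it reaches from about 0.35 to 0.9 m from the base axis. Payload 8.1 kg.
Tool frame: the origin (TCP) lies between the finger pads; the fingertips stand 8 mm ahead of it and the grasp point (between the pads) lies 11 mm behind it; z points along the fingers, y is the direction in which the jaws open and shut (so a half turn about z gives the same grasp; the last joint's range is limited). The gripper opens to 85 mm and grips with 20 to 120 N. Pads are 22 mm wide; open, the fingers measure 114 mm over their backs; the gripper's body (76 mm by 85 mm) begins 54 mm behind the grasp point. The pads swing forward as they close: fully open they stand 13 mm farther back than shut.
Start: joints at [1.078, 0.434, 0.025, 1.573, -0.012, 1.134, -0.075], TCP at [0.237, -0.578, 0.239] pointing down, gripper open.
Joint ranges: [-2.62, 2.62], [-0.44, 2.09], [-1.27, 1.32], [0.08, 2.57], [-1.32, 4.46], [0.12, 2], [-2.74, 2.74]. Speed limits (rad/s): [2.22, 2.22, 3.01, 3.01, 3.14, 3.14, 3.14].

## Interface

Orientations are given as a 3x3 rotation matrix whose columns are the frame's x, y, z axes.
In Python, from station import sensors, viewer, robot gives the robot as it stands.
- The arm moves only by the shell command python3 -m pendant 'ROWS' [OPENING] [FORCE]. ROWS is JSON, a list of rows, each an object with "offset": the shift along the world's x, y, z in m, a list of three; "turn": the turn about the world's z in rad. In form: [{"offset": [dx, dy, dz], "turn": turn}, ...]. A call has 1 to 20 rows; each row is the pose to reach, as a shift and turn from the pose measured when the call began; what a row does not reach only later rows make up. A row lasts 1/12 s, in which the tool goes at most 41.7 mm and 7.16 degrees, less where a joint would pass 70% of its speed; a pose out of reach is approached as far as the arm can. A call with a gripper value outside its range is refused whole. OPENING is the finger opening in m, from 0 to 0.0854, set as the call begins (- or left out, the last holds). The fingers move at their own pace and stop on an object; FORCE is the grip in N (left out, the last holds). Time passes only in rows, so rows that repeat a pose let the fingers close. It gives the time, the measured TCP pose, the force and the opening at its end, in the units of the state.
- sensors.observe(): the state, without advancing time (a new reading comes with each control period).
- viewer.snapshot(name): name is "side" or "top" or "wrist"; returns a dict with "color" (400x640x3 uint8, blue, green, red), "depth" (400x640 float32, m along the optical axis (not along the pixel's ray), 0 where there is no reading), "intrinsics" (3x3 intrinsics, pixels), "k1" (the pictures are not rectified: a ray, as slopes to the right and down, at radius r is drawn at 1 + k1 r^2 times it, then the intrinsics apply), "extrinsics" (4x4, takes a point from camera to world coordinates); the wrist camera has in their place "hand_eye" (4x4, takes a point from camera to tool coordinates, whose origin is the TCP and whose axes are the flange's). Camera axes: x right, y up, looking along -z (the intrinsics and any distortion apply to the point x, -y, -z); pixel columns grow to the right and rows downward; lengths in m; the calibration is good to about 2 mm. A picture is of the moment at which its call begins: read the wrist's pose just before it.
- robot.sign_off(): hands the job in, once; it reports no verdict.
The state is a dict: "time": time; "joint_positions": joint angles; "qvel": joint speeds; "joint_torque": joint torques, N m; "tcp_pos": TCP position; "eef_rot": TCP orientation; "force": force on the tool from outside, world axes, zero at the start; "torque": the same for the moment, N m; "gripper_width": finger opening in m.
Only numpy, scipy, OpenCV 4.12 (cv2) and the standard library are available. Lean on these libraries where they do the work, as an engineer would, in place of code of your own. Each camera call takes 0.05 s, during which the arm holds its last target.

## Working session

There is one attempt and no reset: what is moved stays moved. The work goes in short steps, Python scripts to look and compute and a shell command to move; the robot and the scene stay as the last step left them, time stands still between calls to the robot, and variables do not carry over. Pictures are saved under pics/ and viewed, and the job is handed in when it is done.

```bash
mkdir -p pics; ls
cat > h.py <<'E'
import numpy as np, cv2
from station import sensors, viewer, robot
def snap(n,fn=None):
    st=sensors.observe(); s=viewer.snapshot(n)
    if n=="wrist":
        T=np.eye(4);T[:3,:3]=np.array(st["eef_rot"]);T[:3,3]=st["tcp_pos"]
        s["T"]=T@np.array(s["hand_eye"])
    else: s["T"]=np.array(s["extrinsics"])
    if fn: cv2.imwrite("pics/"+fn+".png",s["color"])
    return s
def cloud(s):
    d=s["depth"];K=np.array(s["intrinsics"]);h,w=d.shape
    dist=np.array([s["k1"],0,0,0],float)
    u,v=np.meshgrid(np.arange(w),np.arange(h))
    p=cv2.undistortPoints(np.stack([u,v],-1).reshape(-1,1,2).astype(np.float64),K,dist).reshape(h,w,2)
    c=np.stack([p[...,0]*d,-p[...,1]*d,-d,np.ones_like(d)],-1)
    P=(c@s["T"].T)[...,:3]; P[d==0]=np.nan
    return P
E
python3 - <<'E'
from h import *
st=sensors.observe();print(st["time"],st["tcp_pos"],np.round(st["eef_rot"],2),st["force"],st["gripper_width"])
for n in("side","top","wrist"):
    s=snap(n,n+"0");P=cloud(s);np.save(n+"0.npy",P);print(n,s["intrinsics"],s["k1"],np.round(s["T"],3).tolist())
E
```

```text
pics
0.0 [ 0.23725709 -0.57766069  0.23853186] [[ 0.92  0.38 -0.  ]
 [ 0.38 -0.92  0.  ]
 [-0.   -0.   -1.  ]] [ 0.01019579  0.56361538 -0.17462252] 0.08504464003125724
side [[479.85571777   0.         320.40267027]
 [  0.         479.85571777 204.39546987]
 [  0.           0.           1.        ]] -0.11921780447506473 [[-0.997, 0.04, -0.072, 0.438], [-0.081, -0.616, 0.784, 0.94], [-0.013, 0.787, 0.617, 0.838], [0.0, 0.0, 0.0, 1.0]]
top [[491.0332669    0.         322.52385904]
 [  0.         491.0332669  199.04321666]
 [  0.           0.           1.        ]] 0.015418238172658194 [[-0.009, 0.986, -0.168, 0.363], [-1.0, -0.009, -0.001, -0.006], [-0.002, 0.168, 0.986, 1.055], [0.0, 0.0, 0.0, 1.0]]
wrist [[307.16611006   0.         319.07523866]
 [  0.         307.16611006 194.25542875]
 [  0.           0.           1.        ]] 0.012910272642721104 [[0.38, 0.876, 0.296, 0.313], [-0.925, 0.361, 0.12, -0.546], [-0.002, -0.319, 0.948, 0.374], [0.0, 0.0, 0.0, 1.0]]
```

View pics/side0.png

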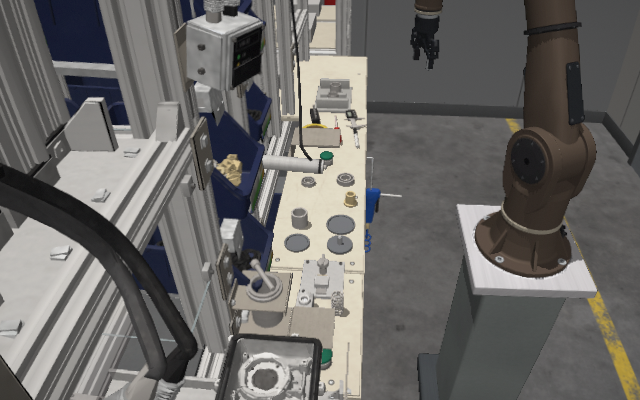

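View pics/top0.png

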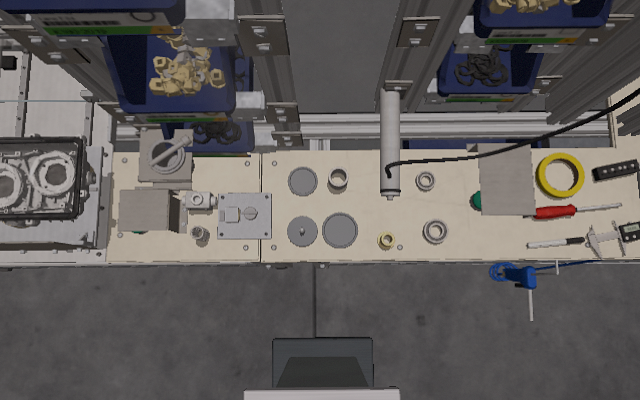

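The top view shows the sleeve at (338,178), the small bearing at (425,181), the large bearing at (433,231) and the bush at (387,240). The wide dish is at (340,230), the narrow dish at (303,181) and the peg stand at (302,231). The tube tip is near (390,192).

Run:
```python
from h import *
P=np.load("top0.npy");s=cv2.imread("pics/top0.png")
cv2.imwrite("pics/topz.png",cv2.resize(s[150:270,270:470],None,fx=4,fy=4,interpolation=cv2.INTER_CUBIC))
def reg(n,u,v,r,lo,hi):
    q=P[v-r:v+r+1,u-r:u+r+1].reshape(-1,3);q=q[np.isfinite(q[:,0])]
    m=q[(q[:,2]>lo)&(q[:,2]<hi)]
    if len(m)<5: print(n,'few',np.round(np.percentile(q[:,2],[5,50,95]),4));return
    c,rad=cv2.minEnclosingCircle(m[:,:2].astype(np.float32))
    print(n,len(m),"mid",np.round((m.min(0)+m.max(0))/2,4),"ext",np.round(np.ptp(m,axis=0),3),'circ',np.round(c,4),round(rad,4),"zmed",round(np.median(m[:,2]),4))
reg("large",433,231,18,.009,.03)
reg("small",425,181,16,.007,.03)
reg("sleeve",338,178,18,.036,.06)
reg("bush",387,240,14,.025,.06)
reg("wide",340,230,25,.0045,.012)
reg("narrow",303,181,20,.0045,.012)
reg("peg disc",302,231,20,.0055,.012)
reg("peg",302,231,12,.02,.06)
reg("tube",390,190,25,.1,.2)
print('table',np.round(P[205:215,350:420:10,2].mean(0),4))
```

```text
large 377 mid [ 0.4696 -0.2446  0.015 ] ext [0.051 0.052 0.012] circ [ 0.47   -0.2445] 0.0262 zmed 0.0142
small 236 mid [ 0.58   -0.2356  0.0123] ext [0.042 0.056 0.01 ] circ [ 0.5845 -0.2369] 0.0305 zmed 0.0111
sleeve 148 mid [ 0.5838 -0.0382  0.0418] ext [0.042 0.042 0.012] circ [ 0.5838 -0.0386] 0.0219 zmed 0.0415
bush 97 mid [ 0.4508 -0.1393  0.032 ] ext [0.027 0.028 0.011] circ [ 0.4513 -0.139 ] 0.0141 zmed 0.0336
wide 373 mid [ 0.4779 -0.0416  0.008 ] ext [0.102 0.107 0.007] circ [ 0.4789 -0.0458] 0.0654 zmed 0.0059
narrow 253 mid [0.5811 0.0395 0.0075] ext [0.065 0.083 0.006] circ [0.5802 0.0363] 0.0495 zmed 0.0059
peg disc 604 mid [0.4695 0.0342 0.0087] ext [0.071 0.075 0.006] circ [0.4641 0.0314] 0.0443 zmed 0.0081
peg 27 mid [0.4718 0.0395 0.0295] ext [0.01  0.011 0.015] circ [0.4722 0.0395] 0.0057 zmed 0.032
tube 666 mid [ 0.5522 -0.1343  0.1413] ext [0.068 0.038 0.071] circ [ 0.5531 -0.13  ] 0.0359 zmed 0.1405
table [-0.0002  0.0005 -0.0007 -0.0007 -0.0001 -0.0004  0.0002]
```

View pics/topz.png

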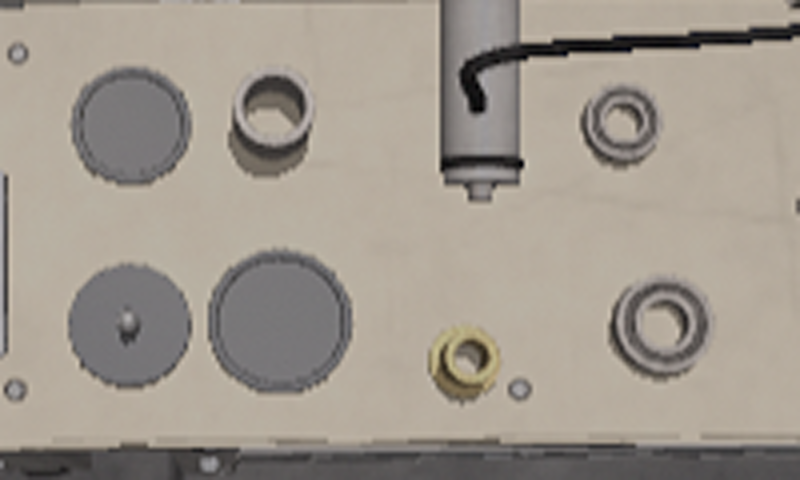

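View pics/wrist0.png

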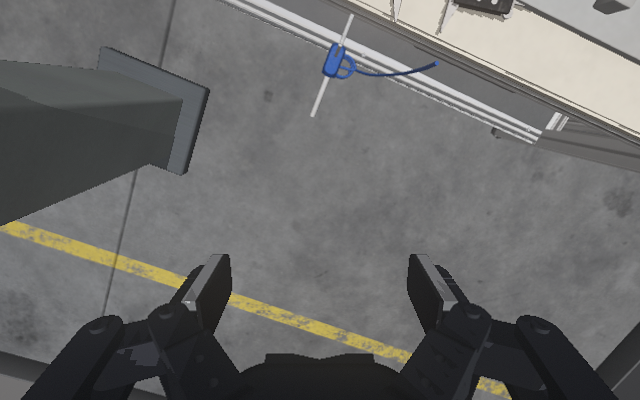

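Run:
```python
from h import *
P=np.load("top0.npy");c=cv2.imread("pics/top0.png")
g=cv2.cvtColor(c,cv2.COLOR_BGR2HSV)
from scipy.optimize import least_squares
def dish(n,u,v,r):
    m=np.zeros(g.shape[:2],np.uint8);sub=g[v-r:v+r,u-r:u+r]
    m[v-r:v+r,u-r:u+r]=((sub[...,2]<150)&(sub[...,1]<40))*255
    k,l,st,ce=cv2.connectedComponentsWithStats(m);i=l[v+8,u+8]
    m2=(l==i).astype(np.uint8)
    ct=max(cv2.findContours(m2,cv2.RETR_EXTERNAL,cv2.CHAIN_APPROX_NONE)[0],key=cv2.contourArea)
    e=cv2.minEnclosingCircle(ct)
    ctr=ct[:,0];q=P[m2>0];q=q[np.isfinite(q[:,0])&(q[:,2]<.012)]
    b=P[ctr[:,1],ctr[:,0]];b=b[np.isfinite(b[:,0])]
    f=least_squares(lambda p:np.hypot(b[:,0]-p[0],b[:,1]-p[1])-p[2],[*q.mean(0)[:2],.033],loss='soft_l1',f_scale=.001).x
    print(n,len(q),q.mean(0).round(4),np.median(q[:,2]).round(4),'fit',f.round(4),e)
dish("wide",340,230,27);dish("narrow",303,181,22);dish("peg",302,231,23)
# small bearing tighter
q=P[165:198,408:442].reshape(-1,3);q=q[(q[:,2]>.008)&(q[:,2]<.016)]
md=np.median(q,0);q=q[np.hypot(*(q-md)[:,:2].T)<.028];print('small',((q.min(0)+q.max(0))/2).round(4),np.ptp(q,axis=0).round(4))
# cable and other high stuff in the region right of the tube
for u,v in[(388,175),(392,164),(400,162),(420,161),(440,160),(470,157),(500,152),(540,140)]:
    w=P[v-4:v+5,u-1:u+2].reshape(-1,3);w=w[np.isfinite(w[:,0])];print(u,v,w[np.argmax(w[:,2])].round(3))
t=P[:,380:402].reshape(-1,3);t=t[(t[:,2]>.09)&(t[:,2]<.16)];print('tube minx',t[:,0].min(),t[:,1].min(),t[:,1].max())
t=P.reshape(-1,3);t=t[(t[:,2]>.06)&(t[:,2]<.8)&(t[:,0]>.35)&(t[:,0]<.78)&(abs(t[:,1])<.35)]
H=np.histogram2d(t[:,0],t[:,1],bins=[np.arange(.35,.8,.05),np.arange(-.35,.36,.05)])[0];print(H.astype(int))
W=np.load("wrist0.npy");s=snap("side")
st=sensors.observe();Ti=np.array(st["eef_rot"])
for (u,v) in[(222,258),(225,270),(418,258),(414,270),(228,280)]:
    print(u,v,((W[v,u]-st["tcp_pos"])@Ti).round(4))
```

```text
wide 1032 [ 0.4743 -0.0408  0.0034] 0.0033 fit [ 0.4746 -0.0407  0.0381] ((339.4216613769531, 230.2552032470703), 18.379966735839844)
narrow 711 [0.5822 0.0386 0.0036] 0.0034 fit [0.5821 0.0385 0.0322] ((302.1564025878906, 181.08973693847656), 15.179093360900879)
peg 703 [0.4725 0.0393 0.0076] 0.0078 fit [0.4728 0.0395 0.0322] ((301.97772216796875, 231.06051635742188), 15.588488578796387)
small [ 0.58   -0.2286  0.0117] [0.0419 0.0422 0.0074]
388 175 [ 0.565 -0.125  0.17 ]
392 164 [ 0.577 -0.131  0.177]
400 162 [ 0.579 -0.15   0.173]
420 161 [ 0.586 -0.188  0.151]
440 160 [ 0.593 -0.231  0.131]
470 157 [ 0.609 -0.299  0.105]
500 152 [ 0.616 -0.352  0.129]
540 140 [ 0.621 -0.401  0.196]
tube minx 0.51810054359578 -0.16777580654188487 -0.1151286801030639
[[   0    0    0    0    0    0    0    0    0    0    0    0    0    0]
 [   0    0    0    0    0    0    0    0    0    0    0    0    0    0]
 [  42    0    0    0    0    0    0    0    0    0    0    0    0  376]
 [ 338    0    0   17  292    0    0    0    0    1    0    0    0  609]
 [ 325   14   91  130  493    0    0    0    0    0    0    0  534  543]
 [ 346   83   11   52  461    0    0    0    0 1355 2831 2802 2872  684]
 [   0    0    0   64  436    0    0 1054 4657 3048 1882 1662 2548 2381]
 [2070 2112 2655 2522 1704    0    0  120    0  240  675  713 1222  150]]
222 258 [ 0.0107 -0.0441 -0.0128]
225 270 [ 0.0045 -0.0434 -0.0128]
418 258 [ 0.0109  0.0438 -0.0131]
414 270 [ 0.0051  0.0425 -0.0135]
228 280 [-0.0023 -0.0433 -0.0105]
```

Run:
```python
from h import *
P=np.load("top0.npy");c=cv2.imread("pics/top0.png")
S=np.load("side0.npy");cs=cv2.imread("pics/side0.png")
cv2.imwrite("pics/sidez.png",cv2.resize(cs[0:210,230:380],None,fx=4,fy=4,interpolation=cv2.INTER_CUBIC)[240:])
cv2.imwrite("pics/topc.png",cv2.resize(c[100:200,370:570],None,fx=4,fy=4,interpolation=cv2.INTER_CUBIC))
def cab(P,c,u0,u1,v0,v1):
    g=c.max(2);o=[]
    for v in range(v0,v1):
        for u in range(u0,u1):
            if g[v,u]<45 and P[v,u,2]>.05: o.append(P[v,u])
    return np.array(o)
a=cab(P,c,388,580,130,178)
print('top');
for y in np.arange(-.12,-.5,-.02):
    m=a[abs(a[:,1]-y)<.01]
    if len(m):print(round(y,2),len(m),np.median(m,0).round(3),np.ptp(m,axis=0).round(3))
b=cab(S,cs,285,330,0,180);print('side')
for y in np.arange(-.1,-.6,-.02):
    m=b[abs(b[:,1]-y)<.01]
    if len(m):print(round(y,2),len(m),np.median(m,0).round(3),np.ptp(m,axis=0).round(3))
```

```text
top
-0.12 25 [ 0.567 -0.128  0.165] [0.02  0.004 0.025]
-0.14 37 [ 0.578 -0.139  0.172] [0.026 0.019 0.025]
-0.16 33 [ 0.583 -0.161  0.164] [0.009 0.019 0.015]
-0.18 27 [ 0.587 -0.18   0.154] [0.008 0.018 0.013]
-0.2 33 [ 0.59  -0.201  0.144] [0.008 0.02  0.013]
-0.22 28 [ 0.595 -0.221  0.133] [0.007 0.02  0.011]
-0.24 28 [ 0.597 -0.241  0.123] [0.008 0.018 0.011]
-0.26 26 [ 0.6   -0.26   0.117] [0.007 0.018 0.011]
-0.28 26 [ 0.604 -0.281  0.106] [0.007 0.018 0.009]
-0.3 28 [ 0.607 -0.3    0.103] [0.006 0.019 0.007]
-0.32 27 [ 0.61  -0.319  0.104] [0.006 0.019 0.008]
-0.34 37 [ 0.613 -0.339  0.116] [0.007 0.02  0.02 ]
-0.36 41 [ 0.615 -0.36   0.136] [0.005 0.018 0.026]
-0.38 71 [ 0.617 -0.381  0.163] [0.009 0.02  0.035]
-0.4 72 [ 0.619 -0.4    0.192] [0.008 0.02  0.039]
-0.42 53 [ 0.621 -0.417  0.217] [0.006 0.016 0.035]
side
-0.12 26 [ 0.566 -0.123  0.157] [0.043 0.017 0.059]
-0.14 3 [ 0.583 -0.137  0.17 ] [0.019 0.013 0.024]
-0.16 1 [ 0.585 -0.153  0.168] [0. 0. 0.]
-0.18 2 [ 0.589 -0.174  0.156] [0.002 0.007 0.001]
-0.2 1 [ 0.593 -0.191  0.147] [0. 0. 0.]
-0.22 2 [ 0.594 -0.215  0.136] [0.003 0.003 0.002]
-0.24 2 [ 0.598 -0.244  0.121] [0.002 0.006 0.004]
-0.26 3 [ 0.604 -0.264  0.113] [0.003 0.011 0.003]
-0.34 4 [ 0.614 -0.346  0.118] [0.001 0.007 0.007]
-0.36 15 [ 0.616 -0.362  0.139] [0.004 0.016 0.027]
-0.38 23 [ 0.617 -0.38   0.16 ] [0.006 0.019 0.035]
-0.4 12 [ 0.618 -0.398  0.191] [0.005 0.015 0.039]
-0.42 20 [ 0.622 -0.415  0.217] [0.004 0.019 0.039]
-0.44 23 [ 0.626 -0.442  0.261] [0.006 0.019 0.06 ]
-0.46 94 [ 0.634 -0.462  0.377] [0.017 0.019 0.185]
```

View pics/sidez.png

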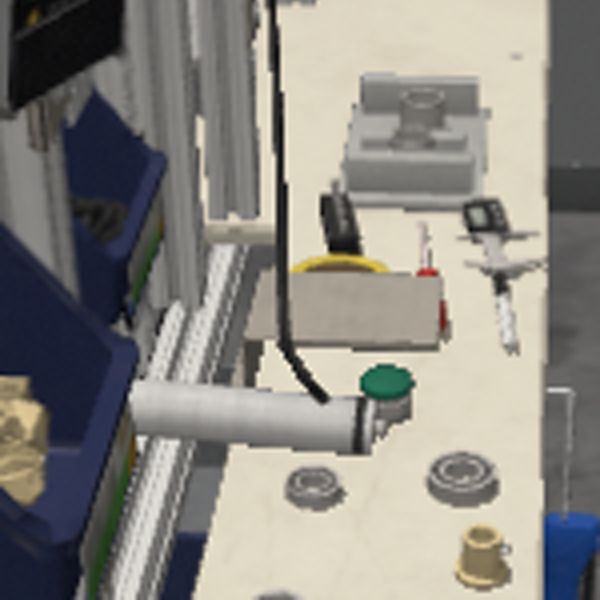

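View pics/topc.png

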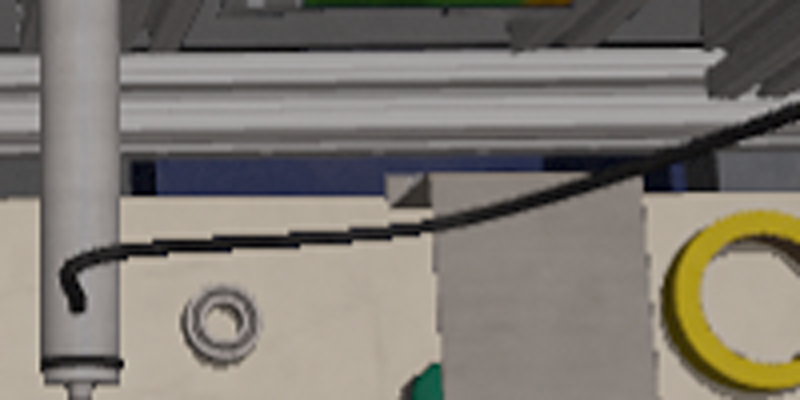

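```bash
python3 - <<'E'
from h import *
W=np.load("wrist0.npy");st=sensors.observe();R=np.array(st["eef_rot"])
L=(W-st["tcp_pos"])@R
m=(abs(L[...,0])<.06)&(abs(L[...,1])<.08)&(L[...,2]<.05)
q=L[m];print(len(q))
for a,b in[(-.08,-.04),(.04,.08)]:
    k=q[(q[:,1]>a)&(q[:,1]<b)]; k=k[np.argsort(-k[:,2])][:200];print(k[::20].round(4))
E
python3 -m pendant '[{"offset":[0.03,0.05,0.0],"turn":-0.1},{"offset":[0.06,0.09,0.0],"turn":-0.2},{"offset":[0.09,0.12,0.0],"turn":-0.3},{"offset":[0.12,0.15,0.0],"turn":-0.39},{"offset":[0.15,0.18,0.0],"turn":-0.39},{"offset":[0.17,0.22,0.0],"turn":-0.39},{"offset":[0.19,0.26,0.0],"turn":-0.39},{"offset":[0.20,0.30,0.0],"turn":-0.39},{"offset":[0.20,0.333,0.0],"turn":-0.39},{"offset":[0.20,0.333,0.0],"turn":-0.39},{"offset":[0.20,0.333,0.0],"turn":-0.39},{"offset":[0.20,0.333,0.0],"turn":-0.39}]'
```

```text
39899
[[ 0.0055 -0.0437 -0.0048]
 [-0.0029 -0.0436 -0.0063]
 [-0.0069 -0.0432 -0.0072]
 [ 0.01   -0.0433 -0.0081]
 [ 0.0072 -0.0434 -0.0087]
 [ 0.0107 -0.0434 -0.0092]
 [ 0.011  -0.0473 -0.0097]
 [-0.0087 -0.0435 -0.0102]
 [ 0.0074 -0.0433 -0.0106]
 [ 0.0088 -0.0434 -0.0112]]
[[-0.0051  0.0426 -0.0046]
 [ 0.0049  0.0422 -0.0064]
 [-0.0074  0.0422 -0.007 ]
 [-0.0068  0.0424 -0.0079]
 [ 0.0058  0.0424 -0.0087]
 [ 0.0039  0.0424 -0.0092]
 [ 0.0084  0.0424 -0.0096]
 [ 0.0108  0.0433 -0.0102]
 [ 0.0058  0.0424 -0.0105]
 [-0.0097  0.0423 -0.011 ]]
time: 1.2
tcp_pos: [0.4377, -0.2437, 0.239]
eef_rot: [[1.0, 0.003, 0.0], [0.003, -1.0, 0.001], [0.0, -0.001, -1.0]]
force: [-0.4, -1.4, 0.1]
gripper_width: 0.0854
```

```bash
python3 -m pendant '[{"offset":[0.032,0,-0.06],"turn":0},{"offset":[0.032,0,-0.10],"turn":0},{"offset":[0.032,0,-0.14],"turn":0},{"offset":[0.032,0,-0.14],"turn":0},{"offset":[0.032,0,-0.14],"turn":0}]' 0.066 40
cat >> h.py <<'E'
def tips(s,P):
    st=sensors.observe();R=np.array(st["eef_rot"]);L=(P-st["tcp_pos"])@R
    q=L[(abs(L[...,0])<.012)&(abs(L[...,1])<.06)&(abs(L[...,1])>.005)&(L[...,2]<.03)]
    for sg in(-1,1):
        k=q[q[:,1]*sg>0];
        if len(k): z=np.sort(k[:,2])[::-1];print('tip',sg,z[:60:10].round(4),np.median(k[np.argsort(-k[:,2])[:60],1]).round(4))
def ring(P,zlo,zhi,c,r=.035):
    q=P.reshape(-1,3);q=q[np.isfinite(q[:,0])]
    q=q[(q[:,2]>zlo)&(q[:,2]<zhi)&(np.hypot(q[:,0]-c[0],q[:,1]-c[1])<r)]
    if len(q)>10: print('ring',len(q),((q.min(0)+q.max(0))/2).round(4),np.ptp(q,axis=0).round(4))
    return q
E
python3 - <<'E'
from h import *
s=snap("wrist","w1");P=cloud(s);st=sensors.observe();print(st["tcp_pos"],st["gripper_width"])
tips(s,P);ring(P,.011,.018,(.47,-.2446))
E
```

```text
time: 1.62
tcp_pos: [0.4664, -0.2442, 0.0943]
eef_rot: [[1.0, 0.001, -0.008], [0.001, -1.0, 0.003], [-0.008, -0.003, -1.0]]
force: [-0.2, -0.1, 0.6]
gripper_width: 0.066
[ 0.46775444 -0.24470029  0.0969576 ] 0.06618547212095222
tip -1 [0.0041 0.0029 0.0022 0.0017 0.0011 0.0006] -0.034
tip 1 [0.0042 0.0031 0.0023 0.0015 0.001  0.0006] 0.0324
ring 2934 [ 0.4714 -0.2462  0.0142] [0.0517 0.0515 0.0063]
```

View pics/w1.png

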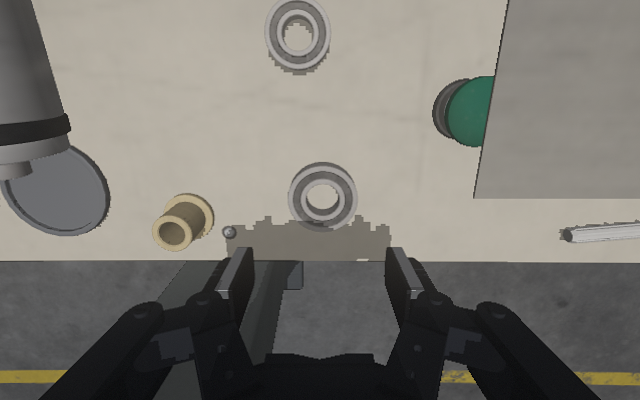

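The wrist view shows the large bearing at (322,197), midway between the open pads at (235,270) and (400,270). The measured centre is (0.471,-0.2455), which agrees with the top camera.

```bash
python3 -m pendant '[{"offset":[0.003,-0.001,-0.03],"turn":0},{"offset":[0.003,-0.001,-0.055],"turn":0},{"offset":[0.003,-0.001,-0.075],"turn":0},{"offset":[0.003,-0.001,-0.085],"turn":0},{"offset":[0.003,-0.001,-0.085],"turn":0},{"offset":[0.003,-0.001,-0.085],"turn":0},{"offset":[0.003,-0.001,-0.085],"turn":0}]'
python3 -m pendant '[{"offset":[0,0,0],"turn":0},{"offset":[0,0,0],"turn":0},{"offset":[0,0,0],"turn":0},{"offset":[0,0,0],"turn":0},{"offset":[0,0,0],"turn":0},{"offset":[0,0,0],"turn":0}]' 0.04 50
```

```text
time: 2.25
tcp_pos: [0.4719, -0.2466, 0.0137]
eef_rot: [[1.0, 0.0, -0.002], [0.0, -1.0, 0.001], [-0.002, -0.001, -1.0]]
force: [0.6, 0.6, 0.6]
gripper_width: 0.0664
time: 2.75
tcp_pos: [0.473, -0.2473, 0.016]
eef_rot: [[1.0, 0.0, 0.0], [0.0, -1.0, -0.001], [0.0, 0.001, -1.0]]
force: [-2.8, 1.0, 15.0]
gripper_width: 0.049
```

```bash
python3 -m pendant '[{"offset":[0,0,0],"turn":0},{"offset":[0,0,0],"turn":0},{"offset":[0,0,0],"turn":0}]'
python3 - <<'E'
from h import *
s=snap("wrist","w2");P=cloud(s);st=sensors.observe();print(st["tcp_pos"],st["gripper_width"],st["force"])
tips(s,P);ring(P,.011,.022,(.47,-.2446))
E
```

```text
time: 3.0
tcp_pos: [0.4734, -0.2475, 0.0167]
eef_rot: [[1.0, 0.0, 0.002], [0.0, -1.0, -0.001], [0.002, 0.001, -1.0]]
force: [0.6, 0.1, -1.0]
gripper_width: 0.0485
[ 0.47315322 -0.2473728   0.01636587] 0.048856785589310246 [-0.77936295 -0.92838565 -0.8642718 ]
tip -1 [0.0179 0.0173 0.0172 0.0171 0.0171 0.017 ] -0.0439
tip 1 [0.018  0.0175 0.0173 0.0172 0.0171 0.0171] 0.0467
ring 6361 [ 0.4721 -0.2439  0.0165] [0.0524 0.0654 0.011 ]
```

View pics/w2.png

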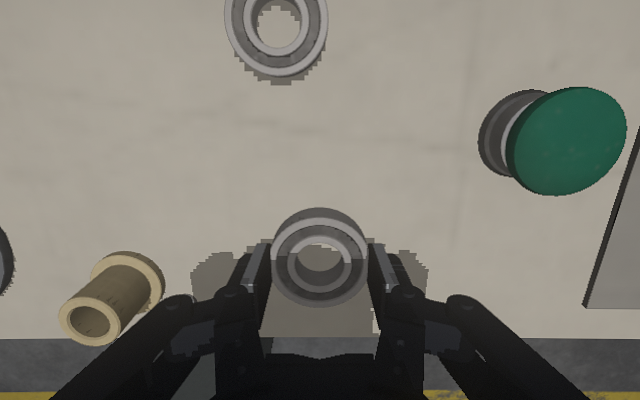

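The bearing is between the pads at (320,258). I'll lift slightly and check the hold.

```bash
python3 -m pendant '[{"offset":[0,0,0.01],"turn":0},{"offset":[0,0,0.03],"turn":0},{"offset":[0,0,0.05],"turn":0},{"offset":[0,0,0.05],"turn":0},{"offset":[0,0,0.05],"turn":0},{"offset":[0,0,0.05],"turn":0}]'
python3 - <<'E'
from h import *
s=snap("wrist","w3");P=cloud(s);st=sensors.observe();print(st["tcp_pos"],st["gripper_width"],st["force"])
q=ring(P,.04,.09,(.473,-.247),.03)
R=np.array(st["eef_rot"]);L=(q-st["tcp_pos"])@R;
L=L[(abs(L[:,1])<.02)&(abs(L[:,2])<.015)]
A=np.c_[L[:,:2],np.ones(len(L))]
k=np.median(L[:,2]);i=abs(L[:,2]-k)<.002;print('toolz top',k,'plane',np.linalg.lstsq(A[i],L[i,2],rcond=None)[0])
E
```

```text
time: 3.55
tcp_pos: [0.4729, -0.2473, 0.0663]
eef_rot: [[1.0, 0.0, 0.001], [0.0, -1.0, -0.001], [0.001, 0.001, -1.0]]
force: [0.4, 0.3, -1.8]
gripper_width: 0.049
[ 0.47260643 -0.24714512  0.06584483] 0.048824308129492996 [-0.59287306 -0.01469833 -1.67042866]
ring 8396 [ 0.4716 -0.2469  0.0696] [0.0524 0.0564 0.0407]
toolz top 0.0010297334264826063 plane [ 0.00235123 -0.00054041  0.00079926]
```

View pics/w3.png

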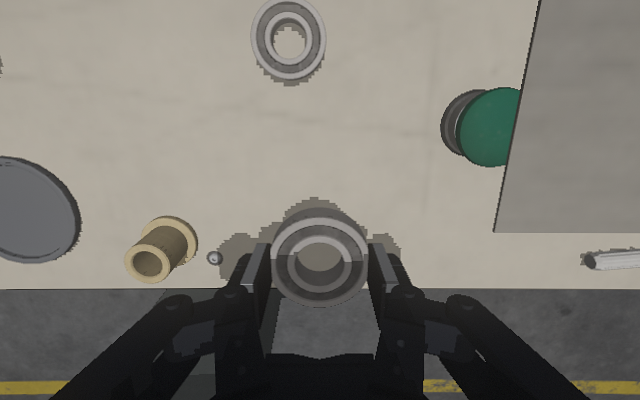

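Held level, with its top about 1 mm below the TCP. Next I'll carry it in front of the tube to the wide dish.

```bash
python3 -m pendant '[{"offset":[-0.02,0,0.03],"turn":0},{"offset":[-0.04,0.0,0.06],"turn":0},{"offset":[-0.04,0.04,0.06],"turn":0},{"offset":[-0.04,0.08,0.06],"turn":0},{"offset":[-0.04,0.12,0.06],"turn":0},{"offset":[-0.04,0.16,0.06],"turn":0},{"offset":[-0.02,0.19,0.05],"turn":0},{"offset":[0.003,0.206,0.03],"turn":0},{"offset":[0.003,0.206,0.0],"turn":0},{"offset":[0.003,0.206,-0.02],"turn":0},{"offset":[0.003,0.206,-0.02],"turn":0},{"offset":[0.003,0.206,-0.02],"turn":0},{"offset":[0.003,0.206,-0.02],"turn":0}]'
python3 - <<'E'
from h import *
s=snap("wrist","w4");st=sensors.observe();print(st["tcp_pos"],st["gripper_width"],st["force"])
E
```

```text
time: 4.68
tcp_pos: [0.4756, -0.0414, 0.0463]
eef_rot: [[1.0, -0.0, -0.0], [-0.0, -1.0, -0.0], [-0.0, 0.0, -1.0]]
force: [0.1, -1.0, -1.4]
gripper_width: 0.0488
[ 0.47606398 -0.04148456  0.04676326] 0.04900506389335373 [ 0.92674322 -0.38431102 -0.59563026]
```

View pics/w4.png

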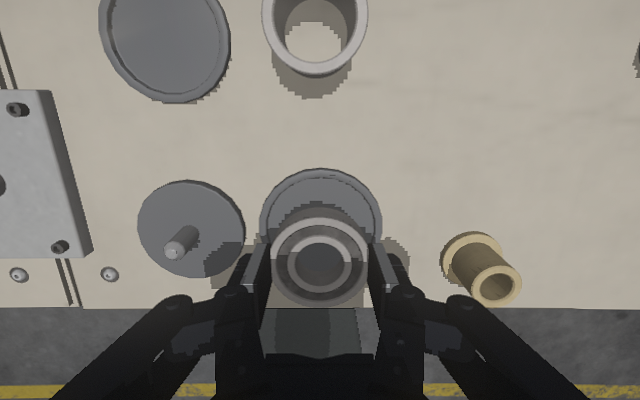

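```bash
python3 -m pendant '[{"offset":[-0.001,0.0005,-0.012],"turn":0},{"offset":[-0.001,0.0005,-0.021],"turn":0},{"offset":[-0.001,0.0005,-0.027],"turn":0},{"offset":[-0.001,0.0005,-0.027],"turn":0},{"offset":[-0.001,0.0005,-0.027],"turn":0},{"offset":[-0.001,0.0005,-0.027],"turn":0}]'
python3 -m pendant '[{"offset":[0,0,0],"turn":0},{"offset":[0,0,0],"turn":0},{"offset":[0,0,0],"turn":0},{"offset":[0,0,0],"turn":0}]' 0.070
python3 -m pendant '[{"offset":[0,0,0.02],"turn":0},{"offset":[0,0,0.06],"turn":0},{"offset":[0,0,0.10],"turn":0},{"offset":[-0.04,-0.02,0.12],"turn":0},{"offset":[-0.06,-0.06,0.12],"turn":0},{"offset":[-0.06,-0.10,0.12],"turn":0},{"offset":[-0.06,-0.14,0.12],"turn":0},{"offset":[-0.06,-0.17,0.12],"turn":0},{"offset":[-0.06,-0.188,0.12],"turn":0},{"offset":[-0.06,-0.188,0.12],"turn":0},{"offset":[-0.06,-0.188,0.12],"turn":0},{"offset":[-0.06,-0.188,0.12],"turn":0}]' 0.06
python3 - <<'E'
from h import *
s=snap("wrist","w5");P=cloud(s);st=sensors.observe();print(st["tcp_pos"],st["gripper_width"],st["force"])
ring(P,.009,.016,(.58,-.2286))
t=snap("top","t5");Q=cloud(t);ring(Q,.0115,.024,(.4746,-.0407),.032)
E
```

```text
time: 5.23
tcp_pos: [0.4752, -0.041, 0.0201]
eef_rot: [[1.0, -0.001, 0.001], [-0.001, -1.0, -0.0], [0.001, 0.0, -1.0]]
force: [0.5, -0.0, -0.7]
gripper_width: 0.0488
time: 5.57
tcp_pos: [0.4753, -0.041, 0.0203]
eef_rot: [[1.0, -0.001, 0.002], [-0.001, -1.0, -0.0], [0.002, 0.0, -1.0]]
force: [0.2, 0.8, 0.4]
gripper_width: 0.07
time: 6.57
tcp_pos: [0.4152, -0.228, 0.1402]
eef_rot: [[1.0, 0.0, 0.001], [0.0, -1.0, 0.0], [0.001, -0.0, -1.0]]
force: [-0.5, 0.9, -0.4]
gripper_width: 0.0597
[ 0.41538599 -0.22763064  0.14020617] 0.06010933608139117 [ 0.17231239  1.28640789 -0.14693989]
ring 17 [ 0.5611 -0.2301  0.0105] [0.0007 0.0097 0.0028]
ring 366 [ 0.472  -0.0394  0.0173] [0.0496 0.051  0.0103]
```

View pics/w5.png

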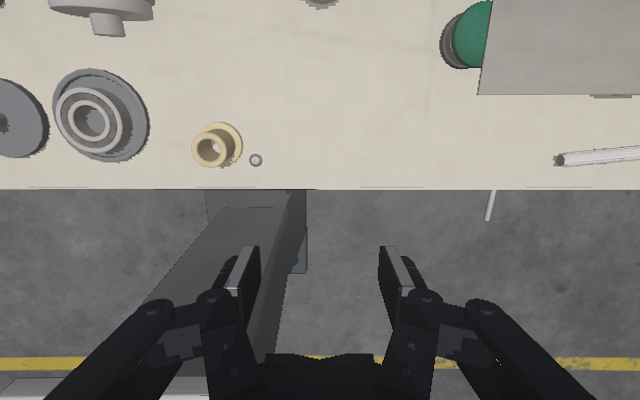

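View pics/t5.png

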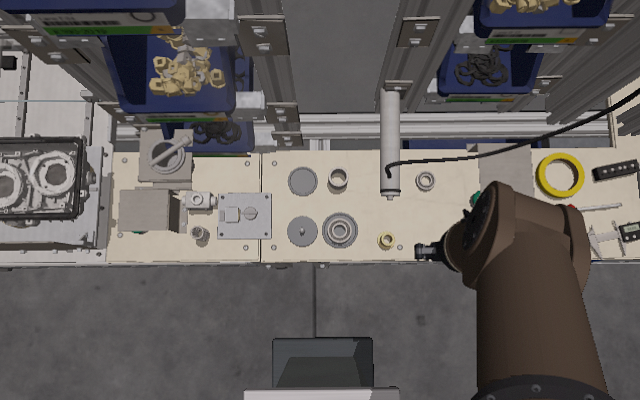

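The wrist and top views show the large bearing flat in the wide dish at top pixel (340,231), measured at (0.472,-0.039) with its top at about 17 mm. The arm comes in from the right, near (530,260). I'll check its clearance to the hanging cable before going to the small bearing.

Run:
```python
from h import *
s=snap("side","s5");S=cloud(s);t=snap("top");T=cloud(t)
c=s["color"];cv2.imwrite("pics/s5z.png",cv2.resize(c[0:220,220:520],None,fx=2.6,fy=2.6))
st=sensors.observe();print(np.round(st["joint_positions"],3))
# arm: brown pixels in top
h=cv2.cvtColor(t["color"],cv2.COLOR_BGR2HSV)
a=T[180:400,415:600].reshape(-1,3);a=a[np.isfinite(a[:,0])&(a[:,2]>.13)&(a[:,0]<.52)]
for x in np.arange(0,.55,.05):
    m=a[abs(a[:,0]-x)<.025]
    if len(m):print(round(x,2),len(m),'y',m[:,1].min().round(3),m[:,1].max().round(3),'z',np.percentile(m[:,2],[2,50,98]).round(3))
```

```text
[ 0.432  0.313 -0.054  2.05   0.023  0.778 -1.205]
0.3 8460 y -0.231 -0.115 z [0.624 0.678 0.711]
0.35 7044 y -0.261 -0.142 z [0.538 0.625 0.661]
0.4 7001 y -0.28 -0.158 z [0.237 0.567 0.604]
0.45 3169 y -0.285 -0.159 z [0.289 0.533 0.562]
0.5 6 y -0.199 -0.199 z [0.491 0.499 0.507]
```

View pics/s5z.png

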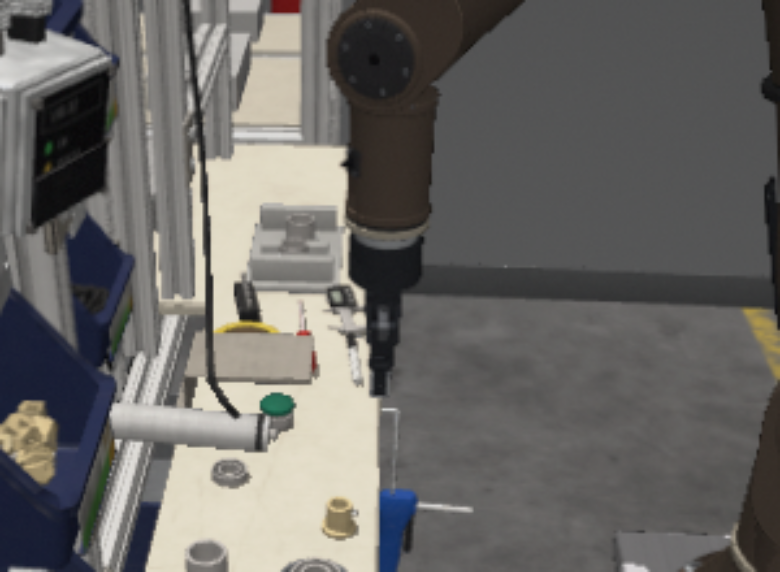

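```bash
python3 -m pendant '[{"offset":[0,0,0.04],"turn":0},{"offset":[0.01,0,0.08],"turn":0},{"offset":[0.05,-0.0005,0.08],"turn":0},{"offset":[0.09,-0.0005,0.08],"turn":0},{"offset":[0.13,-0.0005,0.08],"turn":0},{"offset":[0.155,-0.0005,0.08],"turn":0},{"offset":[0.1645,-0.0005,0.07],"turn":0},{"offset":[0.1645,-0.0005,0.06],"turn":0},{"offset":[0.1645,-0.0005,0.06],"turn":0},{"offset":[0.1645,-0.0005,0.06],"turn":0},{"offset":[0.1645,-0.0005,0.06],"turn":0}]' 0.056
python3 - <<'E'
from h import *
s=snap("wrist","w6");P=cloud(s);st=sensors.observe();print(st["tcp_pos"],st["gripper_width"],st["force"])
ring(P,.009,.016,(.58,-.2286))
tips(s,P)
c=snap("side");cv2.imwrite("pics/s6z.png",cv2.resize(c["color"][60:210,230:380],None,fx=4,fy=4))
E
```

```text
time: 7.68
tcp_pos: [0.5786, -0.2286, 0.2004]
eef_rot: [[1.0, 0.001, 0.0], [0.001, -1.0, -0.0], [0.0, 0.0, -1.0]]
force: [-1.1, -0.3, -0.2]
gripper_width: 0.0562
[ 0.57897533 -0.22871135  0.20085229] 0.05615274403189463 [-0.18564161  0.45511697  0.65079141]
ring 742 [ 0.5841 -0.2303  0.0122] [0.0368 0.0412 0.0063]
tip -1 [0.0044 0.003  0.0023 0.0016 0.001  0.0004] -0.0283
tip 1 [0.0041 0.0029 0.0017 0.0015 0.001  0.0002] 0.0278
```

View pics/w6.png

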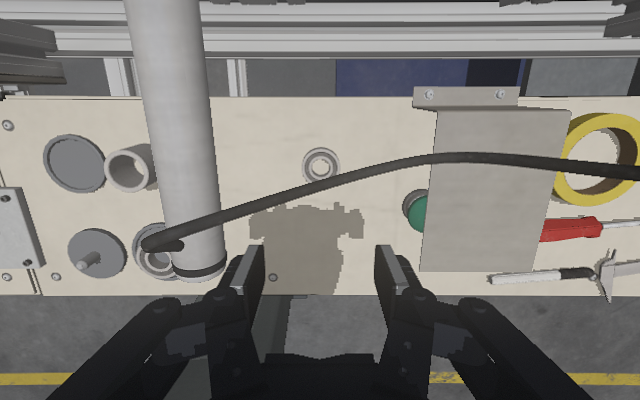

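View pics/s6z.png

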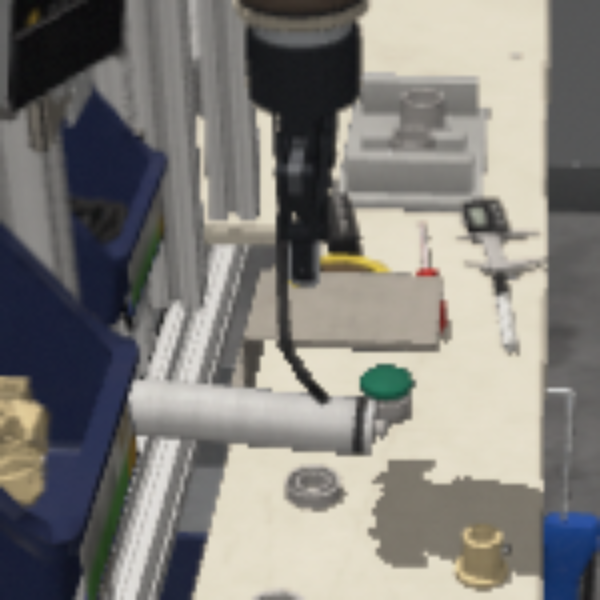

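The wrist view shows the cable crossing between the gripper and the small bearing at (320,165). It may be solid, so I'll descend in small steps and watch the force.

```bash
python3 -m pendant '[{"offset":[0.0,0,-0.02],"turn":0},{"offset":[0.0,0,-0.035],"turn":0},{"offset":[0.0,0,-0.038],"turn":0},{"offset":[0.0,0,-0.041],"turn":0},{"offset":[0.0,0,-0.041],"turn":0}]'
python3 -m pendant '[{"offset":[0.0,0,-0.002],"turn":0},{"offset":[0.0,0,-0.004],"turn":0}]'|grep -E 'tcp_pos|force'
python3 -m pendant '[{"offset":[0.0,0,-0.002],"turn":0},{"offset":[0.0,0,-0.004],"turn":0}]'|grep -E 'tcp_pos|force'
python3 -m pendant '[{"offset":[0.0,0,-0.002],"turn":0},{"offset":[0.0,0,-0.004],"turn":0}]'|grep -E 'tcp_pos|force'
```

```text
time: 8.2
tcp_pos: [0.5792, -0.2288, 0.1604]
eef_rot: [[1.0, 0.0, 0.002], [0.0, -1.0, -0.001], [0.002, 0.001, -1.0]]
force: [0.4, -0.1, 0.5]
gripper_width: 0.0562
tcp_pos: [0.5798, -0.2292, 0.1574]
force: [0.9, 0.8, -0.1]
tcp_pos: [0.5802, -0.2292, 0.1539]
force: [0.5, -0.3, 0.1]
tcp_pos: [0.5803, -0.2293, 0.1498]
force: [0.3, -0.7, 0.4]
```

```bash
python3 -m pendant '[{"offset":[0.0,0,-0.002],"turn":0},{"offset":[0.0,0,-0.004],"turn":0}]'|grep -E 'tcp_pos|force'
python3 -m pendant '[{"offset":[0.0,0,-0.002],"turn":0},{"offset":[0.0,0,-0.004],"turn":0}]'|grep -E 'tcp_pos|force'
python3 -m pendant '[{"offset":[0.0,0,-0.002],"turn":0},{"offset":[0.0,0,-0.004],"turn":0}]'|grep -E 'tcp_pos|force'
python3 - <<'E'
from h import *
c=snap("side");cv2.imwrite("pics/s7z.png",cv2.resize(c["color"][60:210,230:380],None,fx=4,fy=4))
s=snap("wrist","w7")
t=snap("top");cv2.imwrite("pics/t7z.png",cv2.resize(t["color"][120:270,370:570],None,fx=4,fy=4))
E
```

```text
tcp_pos: [0.5802, -0.2293, 0.1455]
force: [0.4, 0.4, 0.1]
tcp_pos: [0.5802, -0.2292, 0.1412]
force: [-0.3, 0.4, 0.8]
tcp_pos: [0.5801, -0.2292, 0.137]
force: [-0.8, 0.7, 0.2]
```

View pics/w7.png

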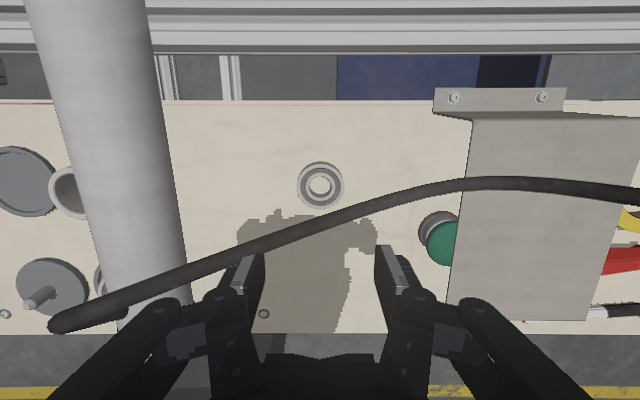

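View pics/s7z.png

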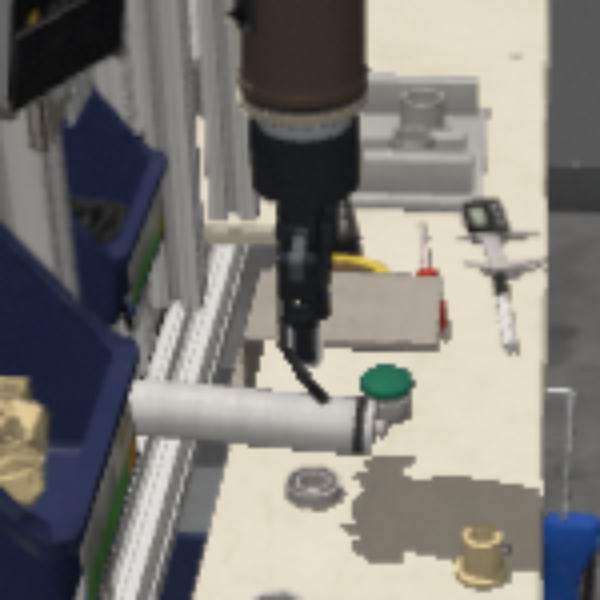

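No force, though the left finger is at the cable. I'll continue in small steps.

```bash
f(){ grep -E 'tcp_pos|force'; }
python3 -m pendant '[{"offset":[0.0,0,-0.003],"turn":0},{"offset":[0.0,0,-0.006],"turn":0}]'|f
python3 -m pendant '[{"offset":[0.0,0,-0.003],"turn":0},{"offset":[0.0,0,-0.006],"turn":0}]'|f
python3 -m pendant '[{"offset":[0.0,0,-0.003],"turn":0},{"offset":[0.0,0,-0.006],"turn":0}]'|f
python3 -m pendant '[{"offset":[0.0,0,-0.003],"turn":0},{"offset":[0.0,0,-0.006],"turn":0}]'|f
python3 -m pendant '[{"offset":[0.0,0,-0.003],"turn":0},{"offset":[0.0,0,-0.006],"turn":0}]'|f
python3 - <<'E'
from h import *
s=snap("wrist","w8")
E
```

```text
tcp_pos: [0.5802, -0.2293, 0.131]
force: [-0.5, 0.8, -0.2]
tcp_pos: [0.5802, -0.2293, 0.1247]
force: [-0.5, 0.9, -0.3]
tcp_pos: [0.5801, -0.2292, 0.1182]
force: [0.5, -0.2, -0.2]
tcp_pos: [0.58, -0.2292, 0.1118]
force: [0.3, -0.4, 0.4]
tcp_pos: [0.58, -0.2292, 0.1054]
force: [-0.3, 0.1, -0.2]
```

View pics/w8.png

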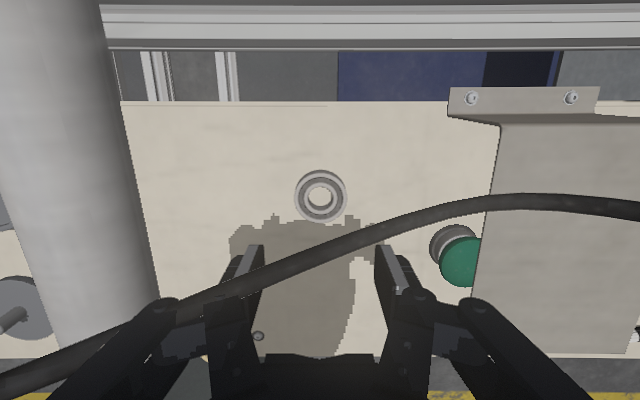

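```bash
f(){ grep -E 'tcp_pos|force'; }
python3 -m pendant '[{"offset":[0.0,0,-0.003],"turn":0},{"offset":[0.0,0,-0.006],"turn":0}]'|f
python3 -m pendant '[{"offset":[0.0,0,-0.003],"turn":0},{"offset":[0.0,0,-0.006],"turn":0}]'|f
python3 -m pendant '[{"offset":[0.0,0,-0.002],"turn":0},{"offset":[0.0,0,-0.004],"turn":0}]'|f
python3 -m pendant '[{"offset":[0.0,0,-0.002],"turn":0},{"offset":[0.0,0,-0.004],"turn":0}]'|f
python3 -m pendant '[{"offset":[0.0,0,-0.002],"turn":0},{"offset":[0.0,0,-0.004],"turn":0}]'|f
python3 -m pendant '[{"offset":[0.0,0,-0.002],"turn":0},{"offset":[0.0,0,-0.004],"turn":0}]'|f
python3 - <<'E'
from h import *
s=snap("wrist","w9");P=cloud(s);ring(P,.009,.016,(.58,-.2286))
E
```

```text
tcp_pos: [0.5797, -0.2291, 0.0985]
force: [-0.0, -1.1, 0.3]
tcp_pos: [0.5797, -0.2291, 0.0922]
force: [-0.4, -0.8, -0.9]
tcp_pos: [0.5796, -0.229, 0.0879]
force: [0.3, -0.2, -0.6]
tcp_pos: [0.5796, -0.2291, 0.0836]
force: [-0.6, 0.4, -0.0]
tcp_pos: [0.5796, -0.2291, 0.0794]
force: [0.5, -0.1, -0.5]
tcp_pos: [0.5796, -0.2291, 0.0752]
force: [-0.0, 0.0, -0.7]
ring 2168 [ 0.5821 -0.2302  0.0116] [0.042  0.0418 0.0053]
```

View pics/w9.png

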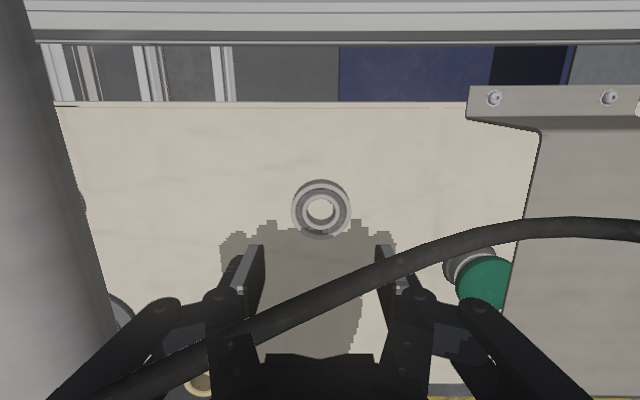

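```bash
f(){ grep -E 'tcp_pos|force'; }
python3 -m pendant '[{"offset":[0.0005,0,-0.002],"turn":0},{"offset":[0.001,0,-0.004],"turn":0}]'|f
python3 -m pendant '[{"offset":[0.0,0,-0.002],"turn":0},{"offset":[0.0,0,-0.004],"turn":0}]'|f
python3 -m pendant '[{"offset":[0.0,0,-0.002],"turn":0},{"offset":[0.0,0,-0.004],"turn":0}]'|f
python3 -m pendant '[{"offset":[0.0,0,-0.002],"turn":0},{"offset":[0.0,0,-0.004],"turn":0}]'|f
python3 -m pendant '[{"offset":[0.0,0,-0.002],"turn":0},{"offset":[0.0,0,-0.004],"turn":0}]'|f
python3 -m pendant '[{"offset":[0.0,0,-0.002],"turn":0},{"offset":[0.0,0,-0.004],"turn":0}]'|f
```

```text
tcp_pos: [0.5804, -0.229, 0.0707]
force: [0.2, -0.9, -0.2]
tcp_pos: [0.5805, -0.229, 0.0664]
force: [-0.3, 0.4, 0.0]
tcp_pos: [0.5804, -0.2289, 0.0622]
force: [-0.3, -0.1, 0.1]
tcp_pos: [0.5804, -0.229, 0.0579]
force: [0.5, 0.7, 0.4]
tcp_pos: [0.5804, -0.229, 0.0537]
force: [-0.6, -0.1, 0.3]
tcp_pos: [0.5804, -0.2289, 0.0494]
force: [-0.5, 0.0, 0.7]
```

```bash
f(){ grep -E 'tcp_pos|force'; }
python3 -m pendant '[{"offset":[0.0005,0,-0.003],"turn":0},{"offset":[0.001,0,-0.006],"turn":0}]'|f
python3 -m pendant '[{"offset":[0.0,0,-0.003],"turn":0},{"offset":[0.0,0,-0.006],"turn":0}]'|f
python3 -m pendant '[{"offset":[0.0,0,-0.003],"turn":0},{"offset":[0.0,0,-0.006],"turn":0}]'|f
python3 -m pendant '[{"offset":[0.0,0,-0.003],"turn":0},{"offset":[0.0,0,-0.006],"turn":0}]'|f
python3 - <<'E'
from h import *
s=snap("wrist","w10");P=cloud(s);ring(P,.009,.016,(.58,-.2286));print(sensors.observe()["tcp_pos"])
E
```

```text
tcp_pos: [0.5814, -0.229, 0.0432]
force: [0.1, -0.3, 0.5]
tcp_pos: [0.5814, -0.2289, 0.0368]
force: [0.5, 0.3, -0.5]
tcp_pos: [0.5814, -0.2289, 0.0304]
force: [0.3, -0.4, 0.7]
tcp_pos: [0.5813, -0.2289, 0.0239]
force: [-0.1, 0.7, 0.5]
ring 3529 [ 0.5822 -0.2299  0.0119] [0.0423 0.0416 0.0057]
[ 0.5809571  -0.22876055  0.02340149]
```

View pics/w10.png

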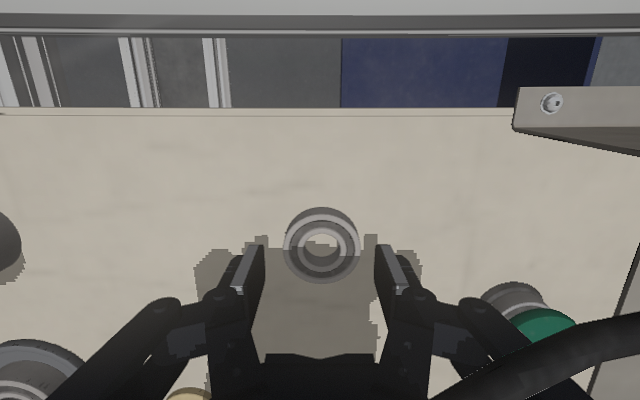

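The cable passes through the gripper body with no force, so it is only visual. The small bearing is between the pads at (322,245); closing on it now.

```bash
python3 -m pendant '[{"offset":[0.001,-0.001,-0.006],"turn":0},{"offset":[0.001,-0.001,-0.0115],"turn":0},{"offset":[0.001,-0.001,-0.0115],"turn":0},{"offset":[0.001,-0.001,-0.0115],"turn":0},{"offset":[0.001,-0.001,-0.0115],"turn":0}]'
python3 -m pendant '[{"offset":[0,0,0],"turn":0},{"offset":[0,0,0],"turn":0},{"offset":[0,0,0],"turn":0},{"offset":[0,0,0],"turn":0},{"offset":[0,0,0],"turn":0},{"offset":[0,0,0],"turn":0}]' 0.03 50
python3 -m pendant '[{"offset":[0,0,0.01],"turn":0},{"offset":[0,0,0.03],"turn":0},{"offset":[0,0,0.05],"turn":0},{"offset":[0,0,0.05],"turn":0},{"offset":[0,0,0.05],"turn":0},{"offset":[0,0,0.05],"turn":0}]'
python3 - <<'E'
from h import *
s=snap("wrist","w11");P=cloud(s);st=sensors.observe();print(st["tcp_pos"],st["gripper_width"],st["force"])
R=np.array(st["eef_rot"]);L=((P-st["tcp_pos"])@R).reshape(-1,3)
L=L[(np.hypot(L[:,0],L[:,1])<.019)&(abs(L[:,2])<.02)]
k=np.median(L[:,2]);i=abs(L[:,2]-k)<.002;A=np.c_[L[i,:2],np.ones(i.sum())];print('toolz top',k,'plane',np.linalg.lstsq(A,L[i,2],rcond=None)[0],'mid',(L[i].min(0)+L[i].max(0))/2)
E
```

```text
time: 13.42
tcp_pos: [0.5819, -0.2297, 0.0118]
eef_rot: [[1.0, 0.0, 0.002], [0.0, -1.0, -0.0], [0.002, 0.0, -1.0]]
force: [-0.4, 0.4, 0.0]
gripper_width: 0.0561
time: 13.92
tcp_pos: [0.5822, -0.2298, 0.0125]
eef_rot: [[1.0, 0.0, 0.002], [0.0, -1.0, -0.001], [0.002, 0.001, -1.0]]
force: [-2.0, 1.2, 5.4]
gripper_width: 0.0391
time: 14.42
tcp_pos: [0.582, -0.2298, 0.0625]
eef_rot: [[1.0, 0.0, 0.002], [0.0, -1.0, -0.001], [0.002, 0.001, -1.0]]
force: [-1.1, 0.7, -1.3]
gripper_width: 0.0391
[ 0.58166746 -0.22967604  0.06201873] 0.038948773550624705 [-1.26575342  1.04466286 -0.3355559 ]
toolz top 0.0003073288065130172 plane [ 0.00082403 -0.0010564   0.00020489] mid [ 2.78340385e-05 -4.89954960e-06  2.99411264e-04]
```

View pics/w11.png

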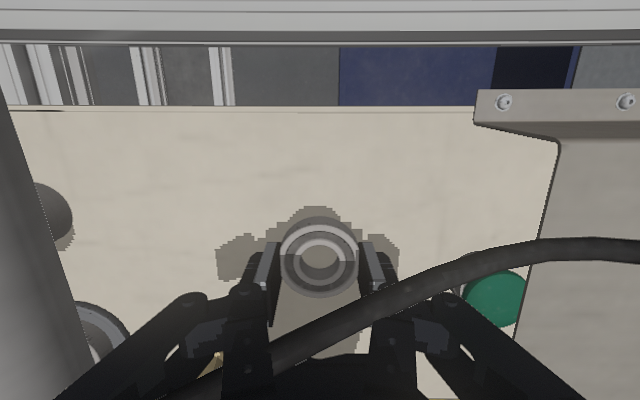

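Held level, with its top at the TCP. Before moving forward at the narrow dish I'll check what stands behind it.

Run:
```python
import numpy as np
for n in("top0","side0"):
    P=np.load(n+".npy").reshape(-1,3);P=P[np.isfinite(P[:,0])]
    for x in np.arange(.56,.8,.03):
        r=[]
        for y in np.arange(-.09,.15,.03):
            m=P[(abs(P[:,0]-x)<.015)&(abs(P[:,1]-y)<.015)&(P[:,2]>.05)&(P[:,2]<.7)]
            r.append("%.2f-%.2f"%(m[:,2].min(),m[:,2].max()) if len(m)>2 else '   -   ')
        print(n,round(x,2),r)
```

```text
top0 0.56 ['   -   ', '   -   ', '   -   ', '   -   ', '   -   ', '   -   ', '   -   ', '   -   ']
top0 0.59 ['   -   ', '   -   ', '   -   ', '   -   ', '   -   ', '   -   ', '   -   ', '   -   ']
top0 0.62 ['   -   ', '   -   ', '   -   ', '   -   ', '   -   ', '   -   ', '   -   ', '0.11-0.63']
top0 0.65 ['   -   ', '   -   ', '   -   ', '   -   ', '0.05-0.53', '0.05-0.53', '0.05-0.55', '0.12-0.55']
top0 0.68 ['   -   ', '   -   ', '   -   ', '   -   ', '0.06-0.55', '0.05-0.56', '0.05-0.56', '0.15-0.55']
top0 0.71 ['   -   ', '   -   ', '   -   ', '   -   ', '0.14-0.51', '0.17-0.51', '   -   ', '0.20-0.36']
top0 0.74 ['   -   ', '   -   ', '   -   ', '   -   ', '   -   ', '   -   ', '   -   ', '0.13-0.21']
top0 0.77 ['   -   ', '   -   ', '   -   ', '   -   ', '   -   ', '   -   ', '   -   ', '0.13-0.21']
side0 0.56 ['   -   ', '   -   ', '   -   ', '   -   ', '   -   ', '   -   ', '   -   ', '   -   ']
side0 0.59 ['   -   ', '   -   ', '   -   ', '   -   ', '   -   ', '   -   ', '   -   ', '   -   ']
side0 0.62 ['   -   ', '   -   ', '   -   ', '   -   ', '   -   ', '   -   ', '   -   ', '0.12-0.35']
side0 0.65 ['   -   ', '   -   ', '   -   ', '   -   ', '0.07-0.07', '0.06-0.46', '0.15-0.46', '0.12-0.38']
side0 0.68 ['   -   ', '   -   ', '   -   ', '   -   ', '0.06-0.44', '0.08-0.44', '0.11-0.46', '0.15-0.42']
side0 0.71 ['   -   ', '   -   ', '   -   ', '   -   ', '   -   ', '   -   ', '0.38-0.45', '0.40-0.42']
side0 0.74 ['   -   ', '   -   ', '   -   ', '   -   ', '   -   ', '   -   ', '   -   ', '0.41-0.42']
side0 0.77 ['   -   ', '   -   ', '   -   ', '   -   ', '   -   ', '   -   ', '   -   ', '   -   ']
```

Run:
```python
from h import *
for n in("top0","side0"):
    P=np.load(n+".npy").reshape(-1,3);P=P[np.isfinite(P[:,0])]
    for z in np.arange(.05,.6,.05):
        m=P[(P[:,2]>z-.025)&(P[:,2]<z+.025)&(P[:,1]>-.06)&(P[:,1]<.13)&(P[:,0]>.5)&(P[:,0]<.75)]
        b=m[(m[:,1]<.1)]
        if len(b)>5: print(n,round(z,2),len(b),'y<.1: x 1%%=%.3f ymin %.3f'%(np.percentile(b[:,0],1),np.percentile(b[:,1],1)), 'all x min %.3f'%np.percentile(m[:,0],1))
st=sensors.observe();print(np.round(st["joint_positions"],3))
t=snap("top","t12");s=snap("side","s12");Q=cloud(s)
cv2.imwrite("pics/s12z.png",cv2.resize(s["color"][0:240,200:400],None,fx=3,fy=2.5))
```

```text
top0 0.05 434 y<.1: x 1%=0.563 ymin -0.058 all x min 0.563
top0 0.1 272 y<.1: x 1%=0.663 ymin 0.039 all x min 0.631
top0 0.15 153 y<.1: x 1%=0.658 ymin 0.038 all x min 0.639
top0 0.2 353 y<.1: x 1%=0.655 ymin 0.038 all x min 0.651
top0 0.25 646 y<.1: x 1%=0.653 ymin 0.039 all x min 0.650
top0 0.3 397 y<.1: x 1%=0.671 ymin 0.045 all x min 0.671
top0 0.35 467 y<.1: x 1%=0.671 ymin 0.045 all x min 0.628
top0 0.4 446 y<.1: x 1%=0.671 ymin 0.045 all x min 0.660
top0 0.45 720 y<.1: x 1%=0.659 ymin 0.037 all x min 0.659
top0 0.5 1190 y<.1: x 1%=0.652 ymin 0.037 all x min 0.649
top0 0.55 1095 y<.1: x 1%=0.652 ymin 0.040 all x min 0.651
side0 0.05 185 y<.1: x 1%=0.563 ymin -0.057 all x min 0.563
side0 0.1 63 y<.1: x 1%=0.664 ymin 0.041 all x min 0.653
side0 0.15 56 y<.1: x 1%=0.660 ymin 0.051 all x min 0.647
side0 0.35 101 y<.1: x 1%=0.672 ymin 0.047 all x min 0.630
side0 0.4 422 y<.1: x 1%=0.670 ymin 0.047 all x min 0.664
side0 0.45 251 y<.1: x 1%=0.659 ymin 0.048 all x min 0.659
[ 0.328  0.621 -0.054  1.745  0.045  0.775 -1.319]
```

View pics/s12z.png

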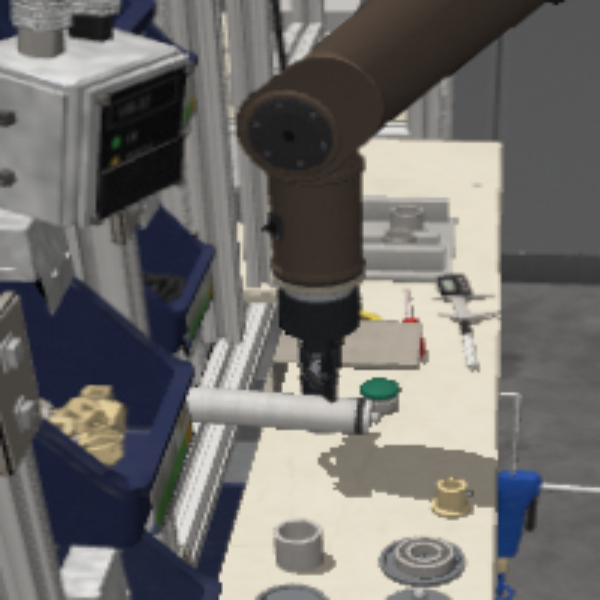

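View pics/t12.png

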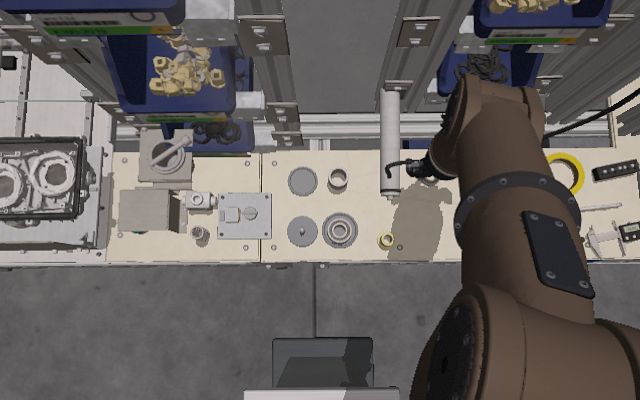

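Run:
```python
from h import *
s=snap("side");Q=cloud(s);t=snap("top");T=cloud(t)
st=sensors.observe();p=np.array(st["tcp_pos"]);az=np.arctan2(p[1],p[0]);r0=np.hypot(p[0],p[1]);print(r0,az)
S0=np.load("side0.npy");T0=np.load("top0.npy")
for n,A,B in(("side",Q,S0),("top",T,T0)):
    m=(np.linalg.norm(A-B,axis=2)>.03)|~np.isfinite(B[...,0])
    a=A[m];a=a[np.isfinite(a[:,0])]
    rr=a[:,0]*np.cos(az)+a[:,1]*np.sin(az)-r0; tt=-a[:,0]*np.sin(az)+a[:,1]*np.cos(az)
    for z in np.arange(.05,.8,.05):
        k=(abs(a[:,2]-z)<.025)&(abs(tt)<.2)&(rr>-.3)&(rr<.3)
        if k.sum()>10: print(n,round(z,2),k.sum(),'front r 99%%=%.3f max %.3f  t %.3f..%.3f'%(np.percentile(rr[k],99),rr[k].max(),*np.percentile(tt[k],[1,99])))
```

```text
0.6254376695725915 -0.3759490124498275
side 0.05 11 front r 99%=0.224 max 0.225  t -0.120..0.149
side 0.1 18 front r 99%=0.159 max 0.181  t -0.151..0.024
side 0.15 216 front r 99%=0.113 max 0.185  t -0.021..0.067
side 0.2 410 front r 99%=0.028 max 0.226  t -0.023..0.040
side 0.25 482 front r 99%=0.032 max 0.256  t -0.014..0.046
side 0.3 559 front r 99%=0.030 max 0.140  t -0.007..0.047
side 0.35 578 front r 99%=0.029 max 0.031  t -0.016..0.049
side 0.4 681 front r 99%=0.040 max 0.042  t -0.017..0.058
side 0.45 1101 front r 99%=0.034 max 0.224  t -0.002..0.057
side 0.5 1172 front r 99%=-0.009 max -0.001  t -0.007..0.049
side 0.55 718 front r 99%=-0.051 max -0.042  t -0.013..0.037
top 0.05 123 front r 99%=-0.002 max 0.143  t -0.018..0.054
top 0.1 111 front r 99%=0.144 max 0.294  t 0.010..0.070
top 0.15 219 front r 99%=0.183 max 0.293  t -0.023..0.133
top 0.2 278 front r 99%=0.211 max 0.294  t -0.085..0.038
top 0.25 336 front r 99%=0.079 max 0.261  t -0.014..0.044
top 0.3 386 front r 99%=0.256 max 0.289  t -0.189..0.054
top 0.35 17 front r 99%=0.218 max 0.218  t -0.145..0.162
top 0.4 273 front r 99%=0.212 max 0.223  t -0.077..0.138
top 0.45 1858 front r 99%=0.044 max 0.223  t -0.041..0.056
top 0.5 2806 front r 99%=0.011 max 0.016  t -0.049..0.047
top 0.55 2630 front r 99%=-0.042 max -0.038  t -0.038..0.035
top 0.6 3558 front r 99%=-0.090 max -0.087  t -0.067..0.035
top 0.65 5690 front r 99%=-0.129 max -0.126  t -0.049..0.036
top 0.7 6726 front r 99%=-0.182 max -0.178  t -0.047..0.040
top 0.75 14293 front r 99%=-0.231 max -0.227  t -0.054..0.040
```

The post is clear of the arm: the arm's front is 45 mm ahead of the TCP or less, and the post starts at x 0.65. The wrist camera would point at the post, though, so I'll add a quarter turn on the way.

```bash
python3 -m pendant '[{"offset":[0,0,0.03],"turn":0},{"offset":[-0.01,0,0.07],"turn":0},{"offset":[-0.04,0,0.09],"turn":0},{"offset":[-0.08,0,0.09],"turn":0},{"offset":[-0.12,0,0.09],"turn":0.05},{"offset":[-0.16,0.0,0.09],"turn":0.15},{"offset":[-0.17,0.04,0.09],"turn":0.27},{"offset":[-0.17,0.07,0.09],"turn":0.39},{"offset":[-0.17,0.10,0.09],"turn":0.51},{"offset":[-0.17,0.13,0.09],"turn":0.63},{"offset":[-0.17,0.16,0.09],"turn":0.75},{"offset":[-0.17,0.19,0.09],"turn":0.87},{"offset":[-0.17,0.22,0.09],"turn":0.99},{"offset":[-0.17,0.25,0.09],"turn":1.11},{"offset":[-0.17,0.268,0.09],"turn":1.23},{"offset":[-0.17,0.268,0.09],"turn":1.35},{"offset":[-0.17,0.268,0.09],"turn":1.47},{"offset":[-0.17,0.268,0.09],"turn":1.57},{"offset":[-0.17,0.268,0.09],"turn":1.57},{"offset":[-0.17,0.268,0.09],"turn":1.57}]'
python3 - <<'E'
from h import *
st=sensors.observe();print(st["tcp_pos"],np.round(st["joint_positions"],2))
t=snap("top","t13");s=snap("wrist","w13")
E
```

```text
time: 16.33
tcp_pos: [0.4116, 0.0382, 0.1516]
eef_rot: [[0.004, 1.0, -0.0], [1.0, -0.004, 0.001], [0.001, -0.0, -1.0]]
force: [-0.9, 0.2, -1.0]
gripper_width: 0.0392
[0.41156335 0.03821287 0.1515773 ] [ 0.23  0.25 -0.53  2.14  0.18  0.79 -0.41]
```

View pics/t13.png

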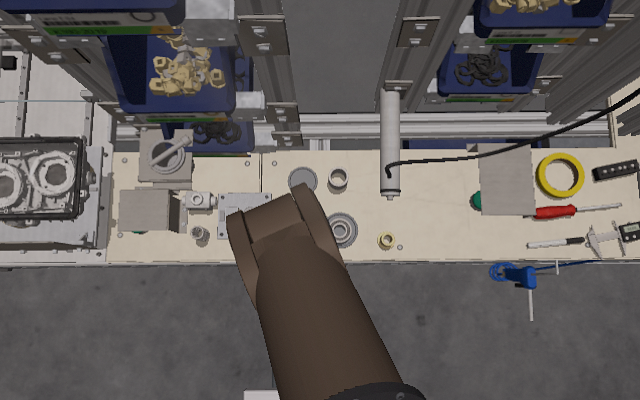

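View pics/w13.png

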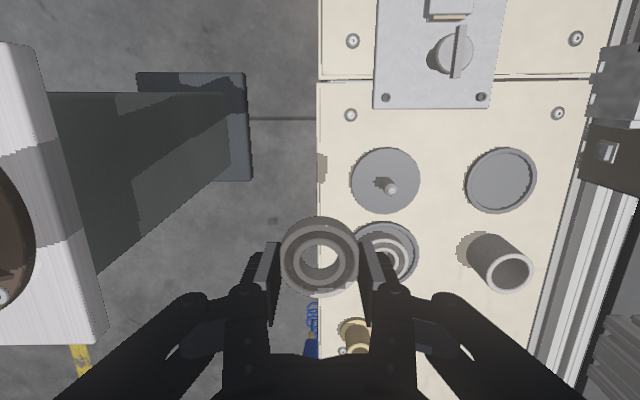

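The bearing is held at (320,255) and the narrow dish shows empty at (500,180). Moving in over it.

```bash
python3 -m pendant '[{"offset":[0.03,0,0],"turn":0},{"offset":[0.06,0,0],"turn":0},{"offset":[0.09,0,0],"turn":0},{"offset":[0.12,0,0],"turn":0},{"offset":[0.15,0,0.0],"turn":0},{"offset":[0.165,0.0003,-0.02],"turn":0},{"offset":[0.1705,0.0003,-0.05],"turn":0},{"offset":[0.1705,0.0003,-0.08],"turn":0},{"offset":[0.1705,0.0003,-0.10],"turn":0},{"offset":[0.1705,0.0003,-0.11],"turn":0},{"offset":[0.1705,0.0003,-0.11],"turn":0},{"offset":[0.1705,0.0003,-0.11],"turn":0},{"offset":[0.1705,0.0003,-0.11],"turn":0}]'
python3 - <<'E'
from h import *
st=sensors.observe();print(st["tcp_pos"],st["force"])
s=snap("wrist","w14");P=cloud(s)
R=np.array(st["eef_rot"]);L=((P-st["tcp_pos"])@R)
m=(np.hypot(L[...,0],L[...,1])<.024)&(abs(L[...,2])<.003)&(abs(L[...,1])<.018);q=P[m];print('brg x?,y ext',q[:,1].min(),q[:,1].max(),(q[:,1].min()+q[:,1].max())/2)
E
```

```text
time: 17.52
tcp_pos: [0.5832, 0.0388, 0.0432]
eef_rot: [[0.005, 1.0, 0.002], [1.0, -0.005, 0.001], [0.001, 0.002, -1.0]]
force: [-0.8, 0.4, -0.2]
gripper_width: 0.0388
[0.58317632 0.03879199 0.04315246] [-0.78956154  0.42597284 -0.22017624]
brg x?,y ext 0.018831884885040243 0.060505420360414744 0.03966865262272749
```

View pics/w14.png

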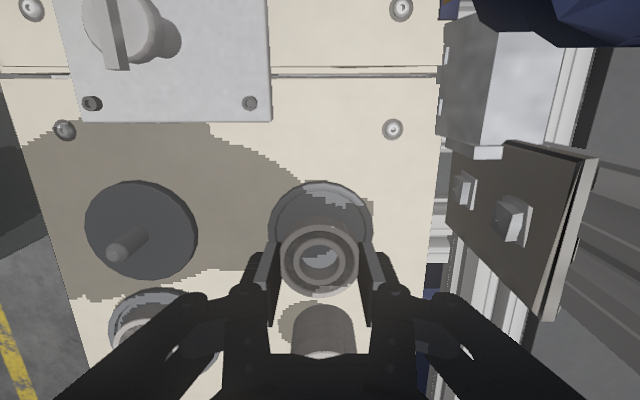

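```bash
python3 -m pendant '[{"offset":[-0.001,-0.001,-0.012],"turn":0},{"offset":[-0.001,-0.001,-0.02],"turn":0},{"offset":[-0.001,-0.001,-0.0265],"turn":0},{"offset":[-0.001,-0.001,-0.0265],"turn":0},{"offset":[-0.001,-0.001,-0.0265],"turn":0},{"offset":[-0.001,-0.001,-0.0265],"turn":0}]'
python3 -m pendant '[{"offset":[0,0,0],"turn":0},{"offset":[0,0,0],"turn":0},{"offset":[0,0,0],"turn":0},{"offset":[0,0,0],"turn":0}]' 0.060
python3 -m pendant '[{"offset":[0,0,0.02],"turn":0},{"offset":[0,0,0.05],"turn":0},{"offset":[0,0,0.08],"turn":0},{"offset":[0,0,0.11],"turn":0},{"offset":[-0.03,0,0.11],"turn":0},{"offset":[-0.07,0,0.11],"turn":0},{"offset":[-0.07,0,0.11],"turn":0},{"offset":[-0.07,0,0.11],"turn":0}]'
python3 - <<'E'
from h import *
st=sensors.observe();print(st["tcp_pos"],st["force"])
s=snap("wrist","w15");P=cloud(s)
ring(P,.011,.02,(.582,.0385),.032);ring(P,.038,.05,(.584,-.0385),.03)
ring(P,.028,.04,(.472,.0395),.02)
ring(P,.013,.025,(.4746,-.0407),.035)
E
```

```text
time: 18.07
tcp_pos: [0.582, 0.0377, 0.0165]
eef_rot: [[0.004, 1.0, 0.002], [1.0, -0.004, 0.001], [0.001, 0.002, -1.0]]
force: [-0.2, -0.4, -1.6]
gripper_width: 0.0389
time: 18.4
tcp_pos: [0.5821, 0.0378, 0.0165]
eef_rot: [[0.005, 1.0, 0.002], [1.0, -0.005, 0.001], [0.001, 0.002, -1.0]]
force: [-0.3, -0.3, -0.5]
gripper_width: 0.0597
time: 19.07
tcp_pos: [0.5095, 0.0373, 0.1265]
eef_rot: [[0.004, 1.0, 0.0], [1.0, -0.004, 0.0], [0.0, 0.0, -1.0]]
force: [1.2, -0.5, 0.1]
gripper_width: 0.0601
[0.50947478 0.03733809 0.12653551] [ 1.22459901 -0.52823536  0.13803986]
ring 1523 [0.582  0.0386 0.0145] [0.0418 0.042  0.0069]
ring 180 [ 0.5979 -0.0291  0.041 ] [0.0174 0.0226 0.0052]
ring 171 [0.4744 0.039  0.0318] [0.012  0.0114 0.0075]
ring 1711 [ 0.4764 -0.0406  0.0167] [0.0468 0.0522 0.0074]
```

View pics/w15.png

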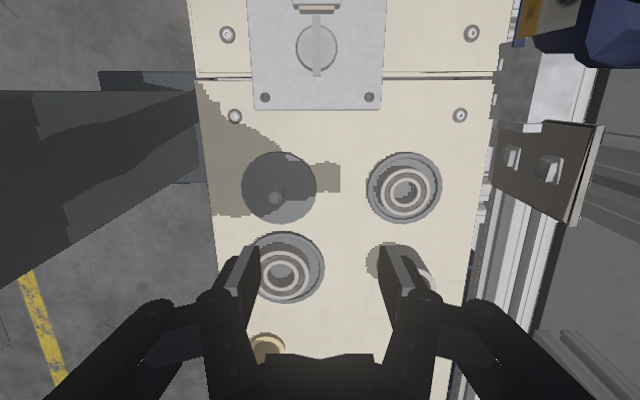

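The small bearing is flat in the narrow dish at pixel (405,187), with measured centre (0.582,0.0386) and top at 15 mm. The large bearing is in the wide dish at (283,268). Next is the sleeve.

```bash
python3 -m pendant '[{"offset":[0.0,-0.03,0.0],"turn":0},{"offset":[0.02,-0.06,0.0],"turn":0},{"offset":[0.05,-0.0755,0],"turn":0},{"offset":[0.0745,-0.0755,-0.0],"turn":0},{"offset":[0.0745,-0.0755,-0.0],"turn":0},{"offset":[0.0745,-0.0755,-0.0],"turn":0},{"offset":[0.0745,-0.0755,-0.0],"turn":0}]' 0.06
python3 - <<'E'
from h import *
st=sensors.observe();print(st["tcp_pos"],st["force"])
s=snap("wrist","w16");P=cloud(s)
ring(P,.038,.05,(.584,-.0385),.03)
E
```

```text
time: 19.7
tcp_pos: [0.5864, -0.0375, 0.1265]
eef_rot: [[0.004, 1.0, 0.002], [1.0, -0.004, 0.001], [0.001, 0.002, -1.0]]
force: [0.6, 0.6, -0.3]
gripper_width: 0.0601
[ 0.58641412 -0.03754477  0.12652741] [ 0.62274666  0.62369119 -0.29861993]
ring 1084 [ 0.5859 -0.0391  0.0411] [0.0425 0.0427 0.0063]
```

View pics/w16.png

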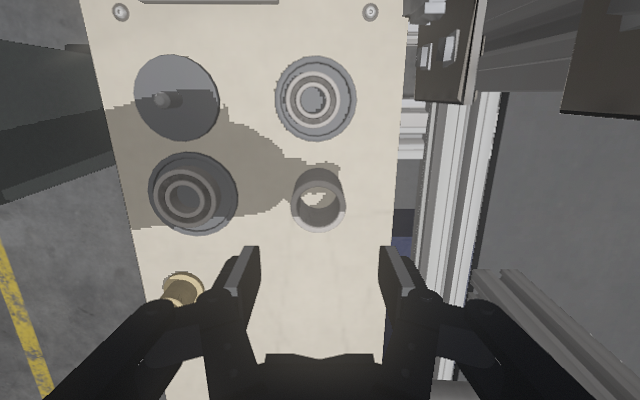

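The sleeve is at (318,200), measured at (0.585,-0.039) with its top at 42 mm. Descending to grip it.

```bash
python3 -m pendant '[{"offset":[-0.001,-0.0015,-0.03],"turn":0},{"offset":[-0.0015,-0.0015,-0.055],"turn":0},{"offset":[-0.0015,-0.0015,-0.075],"turn":0},{"offset":[-0.0015,-0.0015,-0.092],"turn":0},{"offset":[-0.0015,-0.0015,-0.102],"turn":0},{"offset":[-0.0015,-0.0015,-0.1065],"turn":0},{"offset":[-0.0015,-0.0015,-0.1065],"turn":0},{"offset":[-0.0015,-0.0015,-0.1065],"turn":0},{"offset":[-0.0015,-0.0015,-0.1065],"turn":0}]'
python3 -m pendant '[{"offset":[0,0,0],"turn":0},{"offset":[0,0,0],"turn":0},{"offset":[0,0,0],"turn":0},{"offset":[0,0,0],"turn":0},{"offset":[0,0,0],"turn":0},{"offset":[0,0,0],"turn":0}]' 0.03 50
python3 -m pendant '[{"offset":[0,0,0.01],"turn":0},{"offset":[0,0,0.03],"turn":0},{"offset":[0,0,0.06],"turn":0},{"offset":[0,0,0.085],"turn":0},{"offset":[0,0,0.085],"turn":0},{"offset":[0,0,0.085],"turn":0},{"offset":[0,0,0.085],"turn":0}]'
python3 - <<'E'
from h import *
st=sensors.observe();print(st["tcp_pos"],st["force"])
s=snap("wrist","w17");P=cloud(s)
R=np.array(st["eef_rot"]);L=((P-st["tcp_pos"])@R).reshape(-1,3)
q=L[(np.hypot(L[:,0],L[:,1])<.03)&(L[:,2]<-.015)&(L[:,2]>-.03)&(abs(L[:,1])<.018)]
k=np.median(q[:,2]);i=abs(q[:,2]-k)<.0025;A=np.c_[q[i,:2],np.ones(i.sum())];print('toolz top',k,'plane',np.linalg.lstsq(A,q[i,2],rcond=None)[0],'lim',q[i].min(0),q[i].max(0))
E
```

```text
time: 20.5
tcp_pos: [0.5852, -0.0388, 0.0213]
eef_rot: [[0.003, 1.0, 0.004], [1.0, -0.003, 0.001], [0.001, 0.004, -1.0]]
force: [0.2, 0.4, 0.4]
gripper_width: 0.0601
time: 21.0
tcp_pos: [0.5859, -0.0388, 0.0228]
eef_rot: [[0.004, 1.0, 0.006], [1.0, -0.004, 0.001], [0.001, 0.006, -1.0]]
force: [-1.9, -0.6, 7.7]
gripper_width: 0.0434
time: 21.58
tcp_pos: [0.5856, -0.0391, 0.1079]
eef_rot: [[0.004, 1.0, 0.006], [1.0, -0.004, 0.001], [0.001, 0.006, -1.0]]
force: [-0.9, 0.0, -1.9]
gripper_width: 0.0436
[ 0.58557649 -0.03905173  0.10787567] [-0.85053775  0.02598802 -1.89101034]
toolz top -0.019059938770459882 plane [-0.00115089  0.00470513 -0.01902901] lim [-0.02151111 -0.01795424 -0.02111686] [ 0.0215819   0.01799534 -0.01656247]
```

View pics/w17.png

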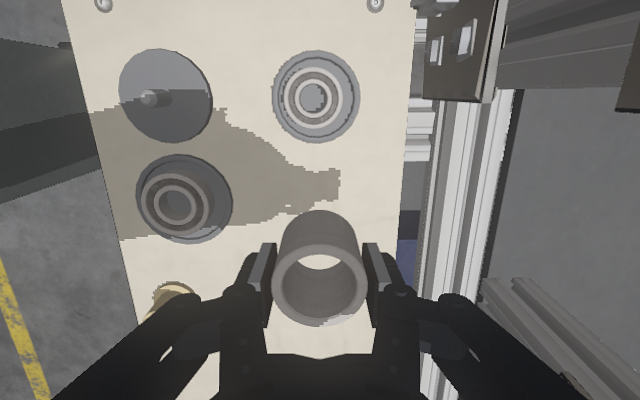

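The sleeve is held centred and upright. Moving over the peg.

```bash
python3 -m pendant '[{"offset":[-0.025,0.018,0],"turn":0},{"offset":[-0.05,0.036,0],"turn":0},{"offset":[-0.075,0.054,0],"turn":0},{"offset":[-0.1,0.07,0],"turn":0},{"offset":[-0.1125,0.0785,0],"turn":0},{"offset":[-0.1125,0.0785,-0.015],"turn":0},{"offset":[-0.1125,0.0785,-0.03],"turn":0},{"offset":[-0.1125,0.0785,-0.035],"turn":0},{"offset":[-0.1125,0.0785,-0.035],"turn":0},{"offset":[-0.1125,0.0785,-0.035],"turn":0},{"offset":[-0.1125,0.0785,-0.035],"turn":0}]'
python3 - <<'E'
from h import *
st=sensors.observe();print(st["tcp_pos"],st["force"])
s=snap("wrist","w18");P=cloud(s)
ring(P,.028,.04,(.473,.0395),.015)
c=snap("side");cv2.imwrite("pics/s18z.png",cv2.resize(c["color"][180:270,250:400],None,fx=5,fy=5))
E
```

```text
time: 22.55
tcp_pos: [0.4729, 0.0394, 0.0725]
eef_rot: [[0.004, 1.0, 0.004], [1.0, -0.004, 0.001], [0.001, 0.004, -1.0]]
force: [0.0, -0.2, -1.8]
gripper_width: 0.0434
[0.47294662 0.03944973 0.07245547] [ 0.02148572 -0.2326047  -1.8334965 ]
```

View pics/w18.png

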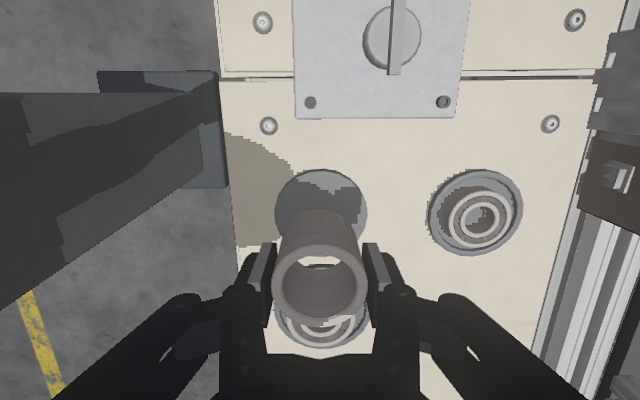

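View pics/s18z.png

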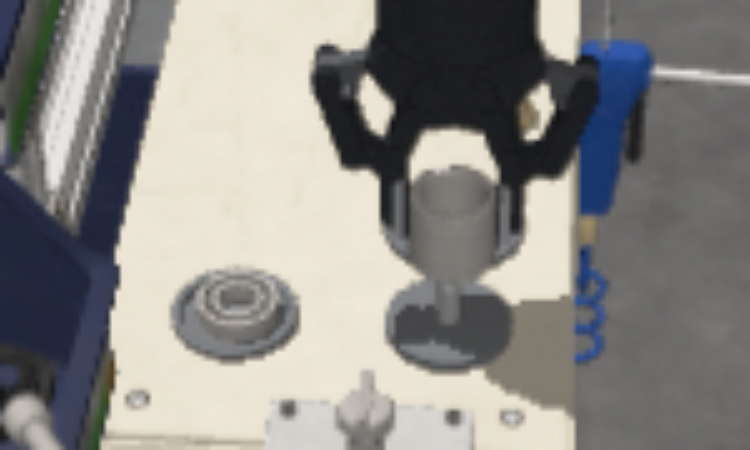

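The side view shows the sleeve straight above the peg at (450,300). Lowering it.

```bash
python3 -m pendant '[{"offset":[0,0,-0.008],"turn":0},{"offset":[0,0,-0.016],"turn":0},{"offset":[0,0,-0.023],"turn":0},{"offset":[0,0,-0.03],"turn":0},{"offset":[0,0,-0.036],"turn":0},{"offset":[0,0,-0.04],"turn":0},{"offset":[0,0,-0.0405],"turn":0},{"offset":[0,0,-0.0405],"turn":0},{"offset":[0,0,-0.0405],"turn":0}]'
```

```text
time: 23.4
tcp_pos: [0.4733, 0.0395, 0.0323]
eef_rot: [[0.004, 1.0, 0.005], [1.0, -0.004, 0.001], [0.001, 0.005, -1.0]]
force: [-0.5, -0.3, -1.9]
gripper_width: 0.0434
```

```bash
python3 -m pendant '[{"offset":[0,0,-0.001],"turn":0},{"offset":[0,0,-0.001],"turn":0}]'
python3 -m pendant '[{"offset":[0,0,0],"turn":0},{"offset":[0,0,0],"turn":0},{"offset":[0,0,0],"turn":0},{"offset":[0,0,0],"turn":0}]' 0.064
python3 -m pendant '[{"offset":[0,0,0.015],"turn":0},{"offset":[0,0,0.04],"turn":0},{"offset":[0,0,0.08],"turn":0},{"offset":[0,0,0.12],"turn":0},{"offset":[-0.03,0,0.15],"turn":0},{"offset":[-0.07,0,0.15],"turn":0},{"offset":[-0.09,-0.03,0.15],"turn":0},{"offset":[-0.09,-0.06,0.15],"turn":0},{"offset":[-0.09,-0.10,0.15],"turn":0},{"offset":[-0.09,-0.14,0.15],"turn":0},{"offset":[-0.09,-0.18,0.15],"turn":0},{"offset":[-0.09,-0.21,0.15],"turn":0},{"offset":[-0.09,-0.24,0.15],"turn":0},{"offset":[-0.09,-0.24,0.15],"turn":0},{"offset":[-0.09,-0.24,0.15],"turn":0}]'
python3 - <<'E'
from h import *
t=snap("top","t19");T=cloud(t)
ring(T,.045,.06,(.473,.0395),.03);ring(T,.0115,.02,(.582,.0385),.026);ring(T,.0145,.024,(.4746,-.0407),.03);ring(T,.025,.045,(.451,-.139),.03)
c=snap("side","s19");cv2.imwrite("pics/s19z.png",cv2.resize(c["color"][150:340,220:400],None,fx=3.1,fy=3.1))
cv2.imwrite("pics/t19z.png",cv2.resize(t["color"][130:270,170:430],None,fx=3,fy=3))
E
```

```text
time: 23.57
tcp_pos: [0.4735, 0.0396, 0.0315]
eef_rot: [[0.004, 1.0, 0.006], [1.0, -0.004, 0.001], [0.001, 0.006, -1.0]]
force: [-0.3, 0.6, -1.8]
gripper_width: 0.0436
time: 23.9
tcp_pos: [0.4736, 0.0396, 0.0316]
eef_rot: [[0.004, 1.0, 0.006], [1.0, -0.004, 0.001], [0.001, 0.006, -1.0]]
force: [-0.6, -0.7, 0.3]
gripper_width: 0.0639
time: 25.15
tcp_pos: [0.3833, -0.2019, 0.1815]
eef_rot: [[0.008, 1.0, 0.006], [1.0, -0.008, 0.001], [0.001, 0.006, -1.0]]
force: [1.0, 0.5, -0.4]
gripper_width: 0.0642
ring 150 [0.4725 0.0396 0.0498] [0.0421 0.0412 0.0092]
ring 206 [0.5802 0.039  0.0153] [0.04   0.039  0.0075]
ring 341 [ 0.472  -0.0394  0.0187] [0.0492 0.051  0.0083]
ring 95 [ 0.4509 -0.1393  0.0319] [0.0267 0.0272 0.0136]
```

View pics/s19z.png

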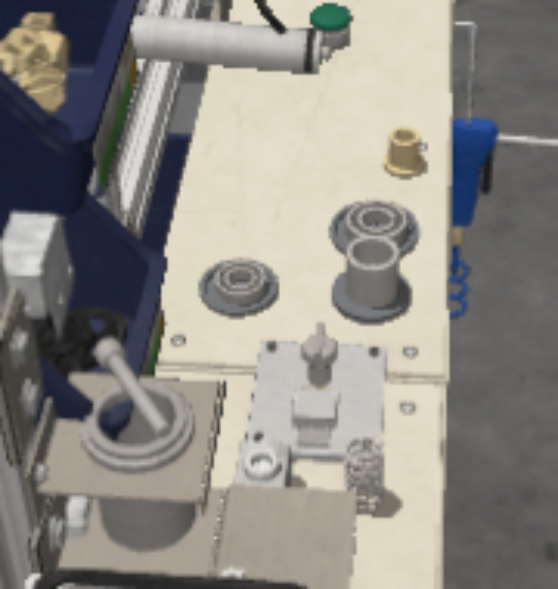

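View pics/t19z.png

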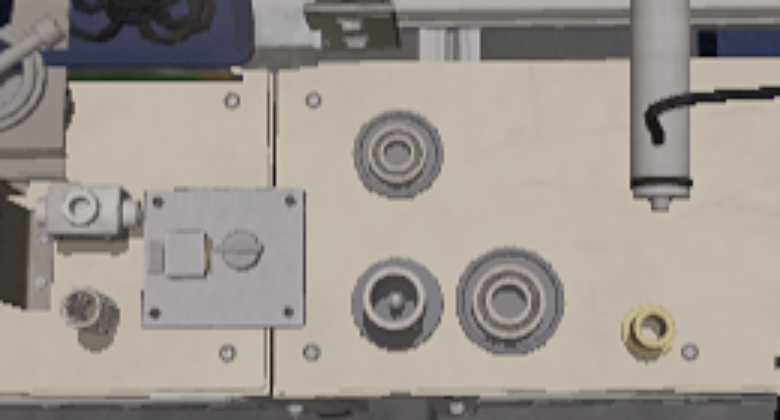

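All three parts are seated. In the top view the peg tip shows inside the sleeve at (397,297), the bearings lie in their dishes at (397,150) and (510,300), and the bush, spring and block have not moved.

```bash
python3 -m pendant '[{"offset":[0,0,0],"turn":0},{"offset":[0,0,0],"turn":0}]'; python3 -c "
from station import robot;print(robot.sign_off())"
```

```text
time: 25.42
tcp_pos: [0.3837, -0.1984, 0.1816]
eef_rot: [[0.002, 1.0, 0.006], [1.0, -0.002, 0.002], [0.002, 0.006, -1.0]]
force: [0.2, 0.7, 0.0]
gripper_width: 0.0643
the job is handed in; nothing more can be done
None
```

I placed all three parts in the order asked and handed the job in at about 25 s, with the gripper empty and clear of everything.

| Part | Holder | Measured centre (x, y), m | Holder centre (x, y), m | Top above bench |
|---|---|---|---|---|
| Large bearing | Wide dish | (0.472, -0.039) | (0.475, -0.041) | about 18 mm |
| Small bearing | Narrow dish | (0.580, 0.039) | (0.582, 0.039) | about 15 mm |
| Sleeve | Peg stand | (0.4725, 0.0396) | (0.473, 0.0395) | about 50 mm |

- **Seating:** the tops are where they should be for parts resting flat on the holders. The peg tip is visible inside the sleeve in the top view.
- **Bystanders:** the bush measured within 1 mm of where it started. I checked the spring and valve block only by eye in the top and side views, where they look unmoved.
- **Disagreements:** the top and wrist cameras differed by 2–4 mm on some centres, mainly in x, which is within the seats' clearance. The gripper read 49 mm and 39 mm on the 52 mm and 42 mm bearings, but both lifted level and held.
- **Hanging cable:** a black cable not mentioned in the task hangs over where the small bearing lay. I went down past it in 4–6 mm steps. It passed through the gripper's body with no measurable force, so I took it to be non-solid.
- **Forces:** the largest wrist force I read was about 15 N, while closing on the large bearing.

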